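# Hang the test-card carrier on the reading easel

## Robot

A 6-joint arm with a two-finger parallel gripper is mounted at the origin on a cart in front of the work surface, level with it; the furniture and walls round the work are solid. World frame = base frame: x ahead of the robot, y to its left, z up, the work surface at z = 0. Lengths are in m, angles in rad, forces in N, time in s.
With the tool pointing down it reaches from about 0.375 to 0.975 m from the base axis. Payload 3.8 kg.
Tool frame: the origin (TCP) lies midway between the tips of the shut fingers; the grasp point (between the pads) lies 19 mm behind it; z points along the fingers, y is the direction in which the jaws open and shut (so a half turn about z gives the same grasp; the last joint's range is limited). The gripper opens to 85 mm and grips with 20 to 120 N. Pads are 22 mm wide; open, the fingers measure 114 mm over their backs; the gripper's body (76 mm by 85 mm) begins 54 mm behind the grasp point. The pads swing forward as they close: fully open they stand 13 mm farther back than shut.
Start: joints at [-1.15, 0.264, 1.604, -0, 1.274, -0.037], TCP at [0.298, -0.605, 0.231] pointing down, gripper open.
Joint ranges: [-2.63, 2.63], [-0.94, 2.18], [0.31, 2.57], [-1.31, 4.45], [0, 2.66], [-2.55, 2.55]. Speed limits (rad/s): [2.57, 2.57, 3.14, 3.14, 3.14, 3.14].

## Interface

Orientations are given as a rotation vector (axis times angle).
In Python, from workcell import bot gives the robot as it stands. The module is installed in compiled form; this text tells all that it offers.
- The arm moves only by the tool move_arm, never from a script. Its argument "steps" is a list of rows, each a list of 5 numbers: the shift along the tool's x, y, z in mm, then the turn about the tool's z in degrees, then the opening in per cent of the stroke, from 0 (shut) to 100 (fully open). In form: [[tx, ty, tz, turn, claw], ...]. A call has 1 to 20 rows; each row is the pose to reach, as a shift and turn from the pose commanded when the call began, along the tool's axes at that moment; what a row does not reach only later rows make up. A row lasts 1/10 s, in which the tool goes at most 50 mm and 8.59 degrees, less where a joint would pass 70% of its speed; a pose out of reach is approached as far as the arm can. A call with a gripper value outside its range is refused whole. The fingers move at their own pace and stop on an object; "newtons" is the grip in N (left out, the last holds). Time passes only in rows, so rows that repeat a pose let the fingers close. It gives the time, the measured TCP pose, the force and the opening at its end, in the units of the state.
- bot.read_state(): the state, without advancing time (a new reading comes with each control period).
- bot.read_camera(name): name is "scene" or "top" or "wrist"; returns a dict with "pixels" (384x512x3 uint8, red, green, blue), "depth" (384x512 float32, m along the optical axis (not along the pixel's ray), 0 where there is no reading), "fovy" (degrees; the focal length in pixels is half the picture's height over the tangent of half this angle, whatever the lens; pixels are square), "cx", "cy" (the principal point, pixels), "k1" (the pictures are not rectified: a ray, as slopes to the right and down, at radius r is drawn at 1 + k1 r^2 times it, then the intrinsics apply), "xyz" and "attitude" of the camera in the world. Camera axes: x right, y up, looking along -z (the intrinsics and any distortion apply to the point x, -y, -z); pixel columns grow to the right and rows downward; lengths in m; the calibration is good to about 2 mm. A picture is of the moment at which its call begins.
- bot.finish_job(): hands the job in, once; it reports no verdict.
The state is a dict: "time": time; "q": joint angles; "joint_vel": joint speeds; "joint_torque": joint torques, N m; "tool_pos": TCP position; "tcp_rot": TCP orientation; "wrist_force": force on the tool from outside, world axes, zero at the start; "torque": the same for the moment, N m; "width": opening from 0.0 (shut) to 1.0 (fully open).
Only numpy, scipy, OpenCV 4.12 (cv2) and the standard library are available. Lean on these libraries where they do the work, as an engineer would, in place of code of your own. Each camera call takes 0.05 s, during which the arm holds its last target.

## Task

Pick the blue test-card carrier up off the worktop by its black fin and hang it by its side slot on the red-headed stud of the sloping reading easel: slide the slot sideways over the stud and let the carrier down until the stud sits at the closed end of the slot. Leave it hanging straight and flat on the board; do not force it against the easel, and do not disturb the cups, vials and label roll standing around.

Things in the scene. Friction and masses are not known exactly. Their poses are not given: they have to be found in the camera images.
- carrier_grip (a point): Test-card carrier: flat blue plate, 161 x 100 x 6 mm, under 0.35 kg, lying flat, two white test cards on it. This point is in its black fin handle (34 mm along x, 10 mm thick along y, top 53 mm over the plate's underside), 36 mm over the underside. Axes: x to the slotted end, z out of the fin's face. Plate: x -70 to +91 mm, y -50 to +50 mm from here. Centre of mass near here.
- carrier_mouth (a point): Mouth of the carrier's slot: 47 mm in x, 39 mm in y and -36 mm in z (underside) from carrier_grip; same axes. The slot, cut through, is 11 mm wide and L-shaped: from here it runs in along -y to the plate's middle (far wall 5.5 mm past the middle), then turns to +x. The lip on the -x side of the mouth reaches to the plate's edge, 11 mm farther out (+y); the jaw on the +x side ends 11 mm in.
- carrier_seat (a point): Closed end of the slot, where the stud sits once hung, on the underside: 71 mm in x, 0 in y, -36 mm in z from carrier_grip; same axes. It lies 24 mm on in +x from the centre line of the slot's sideways run; the end wall is 5.5 mm farther on in +x, the side walls 5.5 mm to either side.
- easel_board: Sloping white board of the reading easel, fixed, rising 40 degrees away from its low front edge. Origin on its face at the middle of the stud's track, 125 mm over the worktop. Axes: x up the slope, y across to the left, z out of the face. Face: x -160 to +30 mm, y -75 to +75 mm.
- stud_track (a point): Middle of the short track in the board (same point and axes as easel_board). Steel stud along z at y = 0: shank 8 mm thick; red head 18 mm wide, 5 mm thick, beginning 11 mm above the face. The stud is clamped somewhere from x = -9 to +9 mm; that is not reported: look or feel for it. 25 N will not move it.
- cup_red: Sample cup with a red lid, 50 mm wide, 58 mm high, loose bystander; origin at the centre of its underside.
- cup_yellow: Sample cup with a yellow lid, 50 mm wide, 58 mm high, loose bystander; origin at the centre of its underside.
- vial_green: Small white bottle with a green band, 23 mm wide, 50 mm high, loose bystander; origin at the centre of its underside.
- vial_violet: Small white bottle with a violet band, 23 mm wide, 50 mm high, loose bystander; origin at the centre of its underside.
- roll: Roll of white labels lying flat, 61 mm wide, 30 mm high, loose bystander; origin at the centre of its underside.
- test_case: Big black instrument case, fixed, an obstacle between the carrier's side and the easel's side of the worktop: about 300 mm deep (x), 430 mm wide (y), 150 mm high; its lid stands open behind it, leaning back from 180 mm behind the origin, to 460 mm high. Origin at the centre of its underside.

How it is judged:
By the outcome, as a careful person would: the job done as asked, in the order asked, and still so for the second after the job is handed in, with the robot touching nothing.
It also fails if it takes over 67 s, if anything falls off the work surface, if the arm or the gripper's body presses on something with over 40 N, if the wrist force passes 120 N, or if a joint passes its speed limit or range.

## Working session

There is one attempt and no reset: what is moved stays moved. The work goes in short steps, Python scripts to look and compute and a tool call to move; the robot and the scene stay as the last step left them, time stands still between calls to the robot, and variables do not carry over. Pictures are saved under pics/ and viewed, and the job is handed in when it is done.

Besides the shell and the picture viewer there is one more tool, called after "Emit:" by a JSON object that holds its "fn" and its "kwargs". move_arm: Moves the arm, as the interface text tells. Its arguments: {"type":"object","properties":{"steps":{"type":"array","items":{"type":"array","items":{"type":"number"}}},"newtons":{"type":"number"}},"required":["steps"]}

```bash
mkdir -p pics; cat > h.py <<'E'
import numpy as np, cv2, pickle
from scipy.spatial.transform import Rotation as R
from workcell import bot
def snap(n,tag):
    c=bot.read_camera(n); pickle.dump(c,open(f'pics/{tag}.pkl','wb'))
    cv2.imwrite(f'pics/{tag}.png',cv2.cvtColor(c['pixels'],cv2.COLOR_RGB2BGR)); return c
def load(tag): return pickle.load(open(f'pics/{tag}.pkl','rb'))
def att(c):
    a=np.array(c['attitude'],float)
    if a.shape==(3,3): return a
    return R.from_rotvec(a).as_matrix() if a.size==3 else R.from_quat(a).as_matrix()
def ray(c,u,v):
    f=c['pixels'].shape[0]/2/np.tan(np.radians(c['fovy'])/2)
    K=np.array([[f,0,c['cx']],[0,f,c['cy']],[0,0,1]])
    p=cv2.undistortPoints(np.array([[[u,v]]],float),K,np.array([c['k1'],0,0,0,0.]))[0,0]
    return np.array([p[0],-p[1],-1.])
def pt(c,u,v,d=None):
    if d is None: d=float(c['depth'][int(round(v)),int(round(u))])
    return np.array(c['xyz'])+att(c)@(ray(c,u,v)*d)
def onplane(c,u,v,p0,n):
    r=att(c)@ray(c,u,v);o=np.array(c['xyz']);return o+r*np.dot(p0-o,n)/np.dot(r,n)
def proj(c,P):
    f=c['pixels'].shape[0]/2/np.tan(np.radians(c['fovy'])/2)
    q=att(c).T@(np.array(P)-np.array(c['xyz']));x,y=q[0]/-q[2],-q[1]/-q[2]
    s=1+c['k1']*(x*x+y*y);return np.array([c['cx']+f*x*s,c['cy']+f*y*s])
def crop(tag,u0,v0,u1,v1,s,out):
    c=load(tag);im=c['pixels'][v0:v1,u0:u1];im=cv2.resize(im,None,fx=s,fy=s,interpolation=cv2.INTER_CUBIC)
    cv2.imwrite(f'pics/{out}.png',cv2.cvtColor(im,cv2.COLOR_RGB2BGR))
E
python3 - <<'E'
from h import *
for n in ['scene','top','wrist']:
    c=snap(n,n+'0');print(n,c['fovy'],c['cx'],c['cy'],c['k1'],c['xyz'],c['attitude'])
print(bot.read_state())
E
```

```text
scene 49.66768029776217 259.76825634000244 191.20549151239015 -0.06212784685443866 [-0.613834    0.78332737  0.69414402] [ 0.63943292 -1.25199774 -1.90278855]
top 49.44097131291262 258.1554852806255 189.9147690604841 -0.01656113186518097 [-0.57954997 -0.01131288  1.44664505] [ 0.52139826 -0.53680724 -1.49543911]
wrist 71.76510888676444 256.82487560390325 185.39369280922207 -0.022171018660983734 [ 0.36901015 -0.57072423  0.37098612] [-0.27705689  0.17356815 -1.10247714]
{'time': 0.15, 'q': array([-1.14990631e+00,  2.64576878e-01,  1.60506825e+00,  3.72370085e-06,
        1.27370843e+00, -3.68924515e-02]), 'joint_vel': array([-0.00033331, -0.00092048, -0.00394445,  0.00010141, -0.00099728,
        0.00041066]), 'joint_torque': array([ 7.49911251e-04, -5.15902698e+01, -3.67960882e+01, -2.02010360e-04,
        7.99941685e-03, -1.21116778e-05]), 'tool_pos': array([ 0.29809301, -0.60497372,  0.23024591]), 'tcp_rot': array([-3.05797164e+00, -7.12426470e-01,  5.22042355e-04]), 'wrist_force': array([-0.79181181, -1.04665106, -0.56472659]), 'torque': array([-0.00167621, -0.0091934 , -0.00260718]), 'width': 1.0003943153796897}
```

View pics/scene0.png

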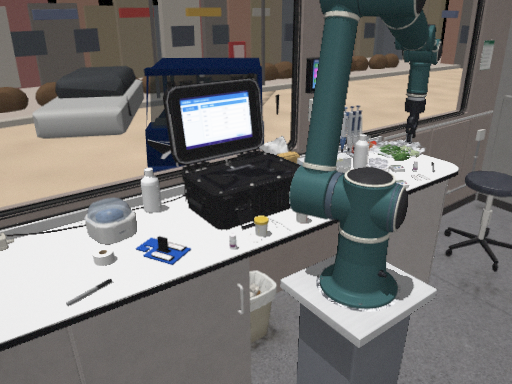

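View pics/top0.png

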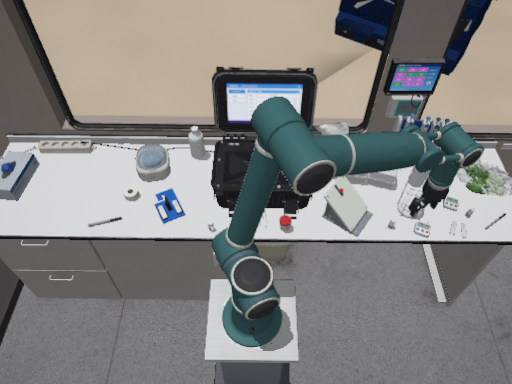

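View pics/wrist0.png

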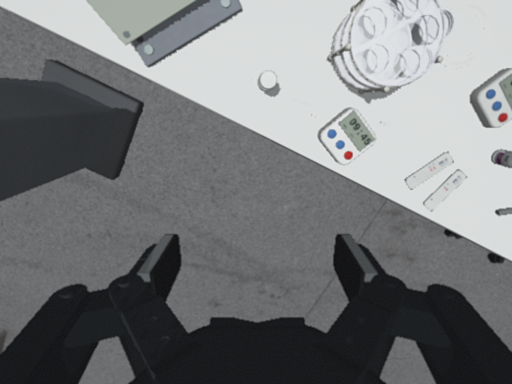

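The carrier is at top (169,206) on the left. The easel is at top (347,207), with the case between them and the arm on the right. Next I'll enlarge both.

```bash
python3 - <<'E'
from h import *
crop('top0',120,150,240,250,6,'t0a'); crop('top0',310,160,420,245,7,'t0b'); crop('scene0',80,210,280,290,4,'s0a')
c=load('top0')
for u,v in [(347,207),(169,206),(166,203),(131,193),(150,160),(212,227),(341,190),(260,165),(285,222),(392,223)]: print(u,v,pt(c,u,v).round(3))
E
```

```text
347 207 [ 0.434 -0.385  0.082]
169 206 [0.467 0.354 0.028]
166 203 [0.483 0.369 0.028]
131 193 [0.533 0.527 0.03 ]
150 160 [0.652 0.449 0.112]
212 227 [0.37  0.166 0.019]
341 190 [ 0.482 -0.358  0.131]
260 165 [ 0.14  -0.022  0.654]
285 222 [ 0.367 -0.13   0.066]
392 223 [ 0.382 -0.569  0.045]
```

View pics/t0a.png

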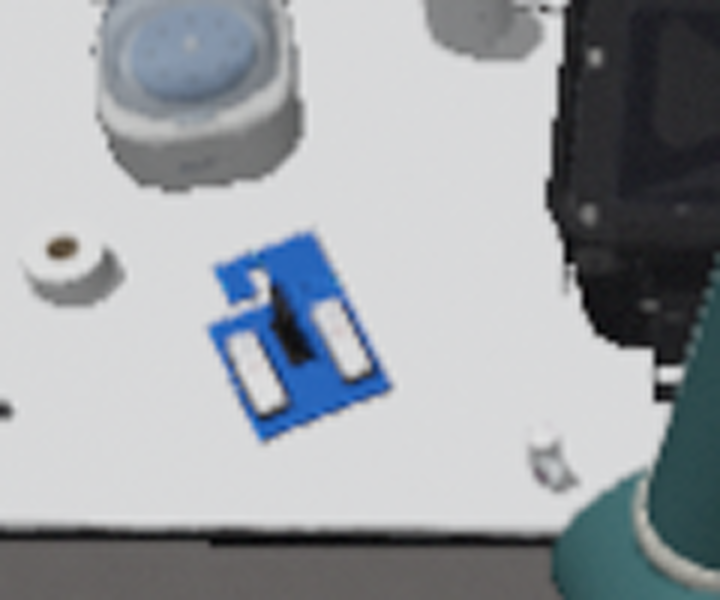

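View pics/t0b.png

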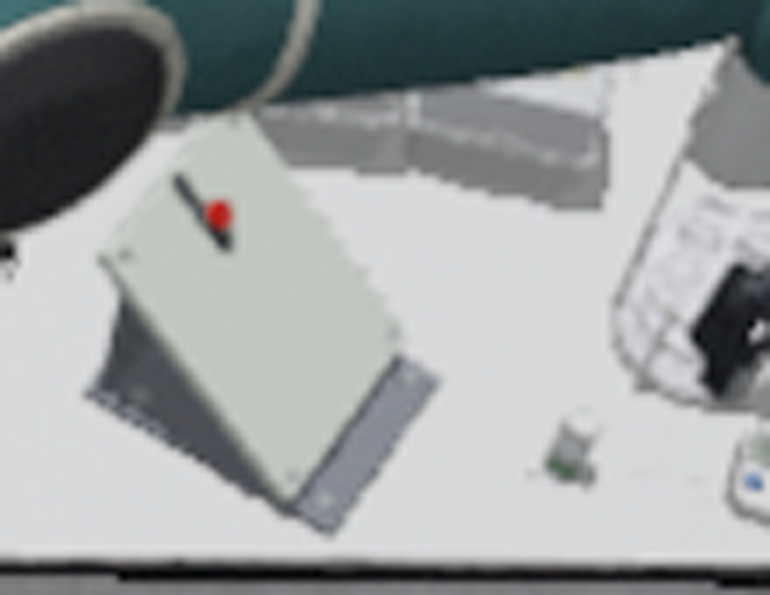

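View pics/s0a.png

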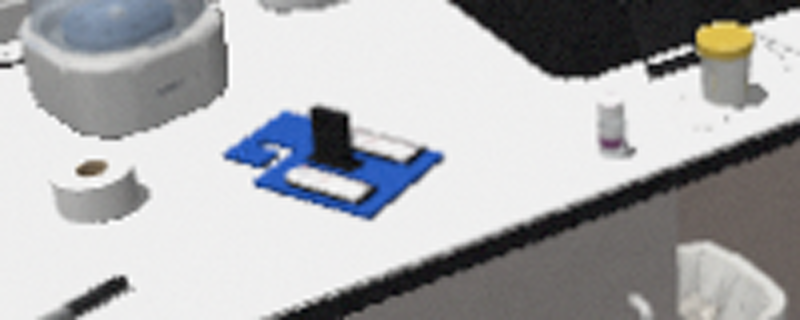

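```bash
python3 - <<'E'
from h import *
c=load('top0')
# carrier corners on z=0.006, crop /6 + (120,150)
def C(x,y,z): return onplane(c,120+x/6,150+y/6,np.array([0,0,z]),np.array([0,0,1.]))
for n,(x,y) in dict(TL=(214,266),TR=(314,232),BR=(392,388),BL=(264,440),lipcorner=(210,325)).items(): print(n,C(x,y,0.006).round(4))
print('fin top',C(272,290,.053).round(4),C(290,330,.053))
# board
def B(x,y): return 310+x/7,160+y/7
pts=[]
for x in range(200,350,7):
  for y in range(270,400,7):
    if 130+ (y-270)*.9 < x < 330+(y-270)*.4: pts.append(pt(c,*B(x,y)))
pts=np.array(pts);m=pts.mean(0);n=np.linalg.svd(pts-m)[2][2];n*=np.sign(n[2])
print(len(pts),m.round(4),n.round(4),'slope',np.degrees(np.arccos(n[2])),'resid',np.abs((pts-m)@n).max())
for nm,(x,y) in dict(TL=(100,258),TR=(240,115),R=(398,345),BL=(290,495),trk1=(178,178),trk2=(228,246),stud=(219,215)).items(): print(nm,onplane(c,*B(x,y),m,n).round(4))
h=np.array([-n[0],-n[1]]);print('upslope yaw',np.degrees(np.arctan2(h[1],h[0])))
E
```

```text
TL [0.5464 0.4266 0.006 ]
TR [0.5794 0.358  0.006 ]
BR [0.4394 0.2843 0.006 ]
BL [0.3941 0.3677 0.006 ]
lipcorner [0.4927 0.4209 0.006 ]
fin top [0.4889 0.3684 0.053 ] [0.45422263 0.3508531  0.053     ]
377 [ 0.4389 -0.3971  0.0729] [ 0.561  -0.5511  0.6177] slope 51.85376810101354 resid 0.06452735249435154
TL [ 0.1947 -0.219   0.4537]
TR [-3.2367  0.8524  4.5262]
R [ 1.5288 -0.9643 -1.423 ]
BL [-0.1402 -0.1954  0.7789]
trk1 [ 2.4027 -0.908  -2.1666]
trk2 [ 1.1412 -0.5924 -0.7392]
stud [ 1.9114 -0.8286 -1.6495]
upslope yaw 135.50807494804218
```

```bash
python3 - <<'E'
from h import *
c=load('top0')
q=np.array([[100,258],[240,115],[398,345],[290,495]],float)/7+[310,160]
ctr=q.mean(0);qs=ctr+(q-ctr)*.85
m=np.zeros((384,512),np.uint8);cv2.fillPoly(m,[qs.round().astype(int)],1)
P=np.array([pt(c,u,v) for v,u in zip(*np.nonzero(m))])
ok=np.ones(len(P),bool)
for _ in range(8):
    mm=P[ok].mean(0);n=np.linalg.svd(P[ok]-mm)[2][2];n*=np.sign(n[2]);r=(P-mm)@n;ok=np.abs(r)<.004
print(len(P),ok.sum(),mm.round(4),n.round(4),np.degrees(np.arccos(n[2])),r[ok].std())
yaw=np.arctan2(-n[1],-n[0]);print('yaw',np.degrees(yaw))
for nm,(x,y) in dict(TL=(100,258),TR=(240,115),R=(398,345),BL=(290,495),trk1=(178,178),trk2=(228,246)).items(): print(nm,onplane(c,*(np.array((x,y))/7+[310,160]),mm,n).round(4))
print('stud',onplane(c,*(np.array((219,215))/7+[310,160]),mm+n*.016,n).round(4))
E
```

```text
864 615 [ 0.4504 -0.3884  0.0811] [-0.3435 -0.565   0.7502] 41.393727578170754 0.0020708732561949494
yaw 58.699151426125475
TL [ 0.4301 -0.2821  0.1518]
TR [ 0.5525 -0.3793  0.1347]
R [ 0.4709 -0.4861  0.0168]
BL [ 0.3549 -0.4028  0.0265]
trk1 [ 0.4968 -0.3349  0.1426]
trk2 [ 0.4743 -0.3672  0.108 ]
stud [ 0.4742 -0.357   0.1369]
```

```bash
cat >> h.py <<'E'
def rel(P,s=None):
    s=s or bot.read_state();M=R.from_rotvec(s['tcp_rot']).as_matrix()
    return (1000*M.T@(np.array(P)-s['tool_pos'])).round(1)
def yaw(s=None):
    s=s or bot.read_state();M=R.from_rotvec(s['tcp_rot']).as_matrix();return np.degrees(np.arctan2(M[1,0],M[0,0]))
E
python3 - <<'E'
from h import *
for P in [(.42,-.35,.31),(.45,0,.33),(.43,.34,.28)]: print(rel(P))
c=load('wrist0');print(att(c).round(3)); print(yaw())
c=load('top0')
for u,v in [(222,200),(222,175),(305,200),(240,150),(310,190),(215,80),(265,210)]: print(u,v,pt(c,u,v).round(3))
E
```

```text
[ 222.  -175.   -79.4]
[ 403.6 -475.7  -98.9]
[ 536.  -789.5  -48.3]
[[ 0.443  0.854  0.274]
 [-0.897  0.422  0.134]
 [-0.001 -0.305  0.952]]
26.228937279873513
222 200 [0.475 0.128 0.065]
222 175 [0.543 0.128 0.145]
305 200 [ 0.476 -0.217  0.069]
240 150 [0.688 0.059 0.144]
310 190 [ 0.001 -0.132  0.726]
215 80 [0.807 0.157 0.421]
265 210 [ 0.474 -0.052 -0.001]
```

Emit:
{"fn": "move_arm", "kwargs": {"steps": [[60, -45, -80, 0, 100], [110, -85, -85, 0, 100], [165, -130, -85, 0, 100], [222, -175, -85, 0, 100], [255, -220, -90, 0, 100], [285, -260, -90, 0, 100], [315, -305, -95, 0, 100], [345, -350, -98, 0, 100], [370, -395, -98, 0, 100], [400, -435, -98, 0, 100], [404, -476, -98, 0, 100], [425, -520, -98, 0, 100], [440, -565, -98, 0, 100], [460, -610, -98, 0, 100], [480, -655, -98, 0, 100], [500, -700, -90, 0, 100], [520, -745, -80, 0, 100], [536, -789, -60, 0, 100], [536, -789, -48, 0, 100], [536, -789, -48, 0, 100]]}}

```text
time: 2.15
tool_pos: [0.4299, 0.3405, 0.2792]
tcp_rot: [-3.059, -0.714, -0.001]
wrist_force: [1.0, -0.8, 0.8]
width: 1.0
```

```bash
python3 - <<'E'
from h import *
s=bot.read_state();print(s['time'],s['tool_pos'],s['q'].round(2),yaw(s),s['wrist_force'])
snap('wrist','wrist1');snap('top','top1')
E
```

```text
2.15 [0.42989382 0.34048835 0.27917588] [ 0.62 -0.    1.82 -0.    1.33  1.74] 26.26115856492468 [ 1.02552198 -0.75201952  0.76596432]
```

View pics/wrist1.png

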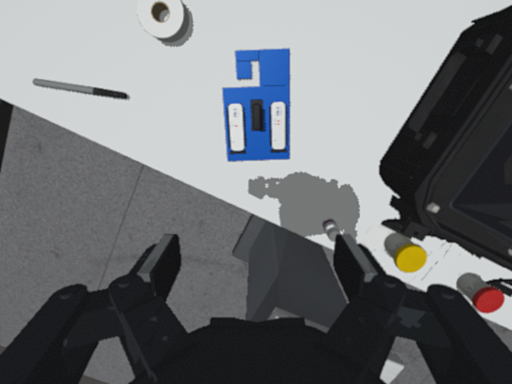

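View pics/top1.png

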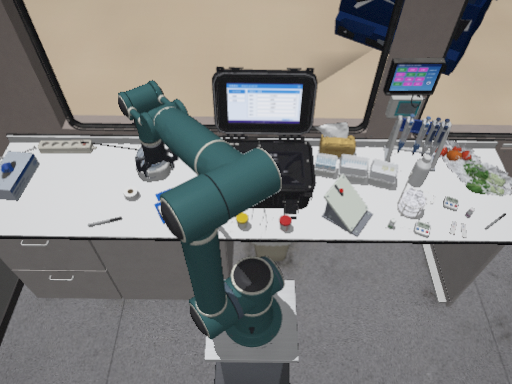

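```bash
python3 - <<'E'
from h import *
crop('wrist1',205,35,305,170,4.4,'w1a'); crop('top1',300,160,400,245,8,'t1b')
E
```

```text
(no output)
```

View pics/w1a.png

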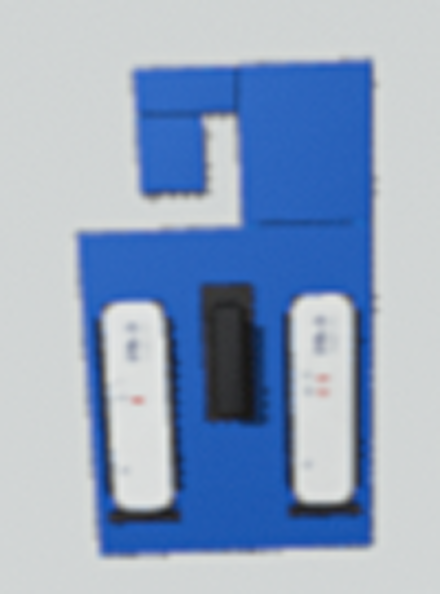

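View pics/t1b.png

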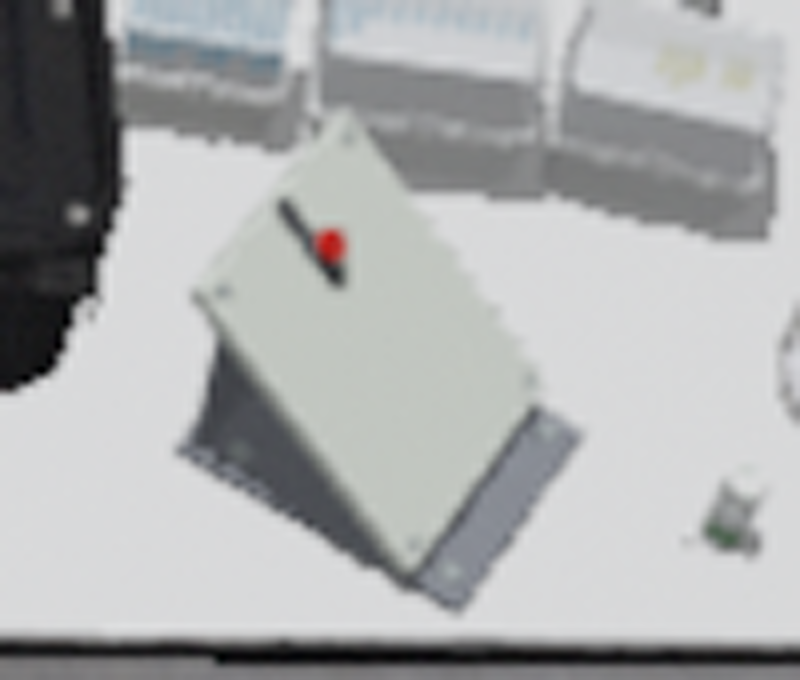

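```bash
python3 - <<'E'
from h import *
c=load('wrist1')
Z=np.array([0,0,1.])
def W(x,y,z): return onplane(c,205+x/4.4-.4,35+y/4.4-.4,np.array([0,0,z]),Z)[:2]
obs=[(371,61),(372,544),(101,555),(79,233),(135,70),(143,194),(244,226)]
mod=np.array([(91,-50),(-70,-50),(-70,50),(41.5,50),(91,39),(52.5,39),(41.5,-5.5)])/1000
X=np.array([W(*o,.006) for o in obs])
mc,xc=mod.mean(0),X.mean(0);H=(mod-mc).T@(X-xc);U,S,V=np.linalg.svd(H);Rm=(V.T@np.diag([1,np.linalg.det(V.T@U.T)])@U.T)
t=xc-Rm@mc;print('grip',t,'yaw',np.degrees(np.arctan2(Rm[1,0],Rm[0,0])))
print(((X-(mod@Rm.T+t))*1000).round(1)); print('scale',np.linalg.norm(X-xc)/np.linalg.norm(mod-mc))
print('fin top', [((W(*o,.053)-t)@Rm*1000).round(1) for o in [(212,305),(240,305),(212,418),(240,418)]])
t3=[*t,.019];print('rel TCP at grasp z.019',rel(t3),rel([*t,.12]),'yaw now',yaw())
c=load('top1')
q=np.array([[195,292],[335,112],[538,400],[410,572]],float)/8+[300,160]-.4
ctr=q.mean(0);qs=ctr+(q-ctr)*.88
m=np.zeros((384,512),np.uint8);cv2.fillPoly(m,[qs.round().astype(int)],1)
P=np.array([pt(c,u,v) for v,u in zip(*np.nonzero(m))])
ok=np.ones(len(P),bool)
for _ in range(8):
    mm=P[ok].mean(0);n=np.linalg.svd(P[ok]-mm)[2][2];n*=np.sign(n[2]);r=(P-mm)@n;ok=np.abs(r)<.004
print(len(P),ok.sum(),mm.round(4),n.round(4),np.degrees(np.arccos(n[2])),r[ok].std(),'yaw',np.degrees(np.arctan2(-n[1],-n[0])))
g=lambda x,y,o=0: onplane(c,*(np.array((x,y))/8+[300,160]-.4),mm+n*o,n)
Q={k:g(*v) for k,v in dict(TL=(195,292),TR=(335,112),R=(538,400),BL=(410,572),trk1=(282,203),trk2=(341,283)).items()}
for k in Q: print(k,Q[k].round(4))
print('stud',g(330,246,.016))
d=Q['TL']-Q['BL'];print(np.linalg.norm(d),np.degrees(np.arctan2(d[1],d[0])));d=Q['TR']-Q['R'];print(np.linalg.norm(d),np.degrees(np.arctan2(d[1],d[0])));d=Q['TL']-Q['TR'];print(np.linalg.norm(d),np.degrees(np.arctan2(d[1],d[0]))-90)
d=Q['BL']-Q['R'];print(np.linalg.norm(d),np.degrees(np.arctan2(d[1],d[0]))-90)
E
```

```text
grip [0.48321958 0.36275383] yaw 26.878579510331036
[[-2.7  5.9]
 [ 1.9  3.3]
 [ 0.1  0.1]
 [-2.6  1.8]
 [ 1.5 -6.6]
 [ 3.1 -7.4]
 [-1.3  2.8]]
scale 0.9690649840835278
fin top [array([16.9,  8. ]), array([16.8, -0.4]), array([-16.6,   8.5]), array([-16.7,  -0.2])]
rel TCP at grasp z.019 [ 59.9   6.8 256.6] [ 59.4   6.6 155.6] yaw now 26.53716875533849
949 693 [ 0.451  -0.3786  0.0883] [-0.3464 -0.5505  0.7596] 40.572651790419656 0.0020937769572090454 yaw 57.82407148782146
TL [ 0.4343 -0.2813  0.1512]
TR [ 0.558  -0.3663  0.146 ]
R [ 0.4678 -0.4852  0.0188]
BL [ 0.3521 -0.3998  0.0279]
trk1 [ 0.4985 -0.3327  0.1433]
trk2 [ 0.4747 -0.3657  0.1085]
stud [ 0.47559054 -0.35534334  0.1374707 ]
0.18974893859923006 55.224394700434985
0.19608555506814818 52.84013900990516
0.15011377839662857 55.50876882251592
0.14416279302519155 53.58543558080265
```

```bash
python3 - <<'E'
from h import *
c=load('wrist1');print(c['xyz'],att(c).round(3),c['cx'],c['cy'],c['k1'],c['fovy'])
for o in [(360,75),(360,530),(112,545),(90,245),(150,80),(150,180),(230,250)]:
  u,v=205+o[0]/4.4-.4,35+o[1]/4.4-.4; print(o,pt(c,u,v).round(4))
for u,v in [(100,30),(150,200),(350,20)]:print(pt(c,u,v).round(4))
mod=np.array([(91,-50),(-70,-50),(-70,50),(41.5,50),(91,39),(52.5,39),(41.5,-5.5)])/1000
f=192/np.tan(np.radians(c['fovy'])/2)
for P in [.027]:
  a=np.radians(26.9);Rm=np.array([[np.cos(a),-np.sin(a)],[np.sin(a),np.cos(a)]])
  for m in mod: print(((proj(c,[*(Rm@m+[.4832,.3628]),.006])-[205,35]+.4)*4.4).round(0))
E
```

```text
[0.5006032  0.37491004 0.42016467] [[ 0.443  0.854  0.273]
 [-0.896  0.422  0.136]
 [ 0.001 -0.305  0.952]] 256.82487560390325 185.39369280922207 -0.022171018660983734 71.76510888676444
(360, 75) [0.5795 0.3664 0.0042]
(360, 530) [0.4478 0.296  0.0052]
(112, 545) [0.4032 0.3738 0.0053]
(90, 245) [0.4931 0.4232 0.0041]
(150, 80) [0.5479 0.4267 0.0042]
(150, 180) [0.5206 0.414  0.0027]
(230, 250) [0.5126 0.3803 0.0042]
[ 0.4891  0.6175 -0.001 ]
[-0.1251  0.6292 -0.7535]
[ 0.6567  0.3055 -0.002 ]
[391.  62.]
[378. 553.]
[101. 555.]
[ 87. 228.]
[114.  65.]
[119. 192.]
[253. 226.]
```

```bash
python3 - <<'E'
from h import *
c=load('wrist1')
Z=np.array([0,0,1.])
def W(x,y,z): return onplane(c,205+x/4.4-.4,35+y/4.4-.4,np.array([0,0,z]),Z)[:2]
obs=[(371,61),(372,544),(101,555),(79,233),(135,70),(143,194),(244,226)]
mod=np.array([(91,-50),(-70,-50),(-70,50),(41.5,50),(91,28),(52.5,28),(41.5,-5.5)])/1000
X=np.array([W(*o,.006) for o in obs])
mc,xc=mod.mean(0),X.mean(0);H=(mod-mc).T@(X-xc);U,S,V=np.linalg.svd(H);Rm=(V.T@np.diag([1,np.linalg.det(V.T@U.T)])@U.T)
t=xc-Rm@mc;print('grip',t,'yaw',np.degrees(np.arctan2(Rm[1,0],Rm[0,0])))
print(((X-(mod@Rm.T+t))*1000).round(1)); print('scale',np.linalg.norm(X-xc)/np.linalg.norm(mod-mc))
print('fin top', [((W(*o,.053)-t)@Rm*1000).round(1) for o in [(212,305),(240,305),(212,418),(240,418)]])
t3=[*t,.019];print('rel TCP at grasp z.019',rel(t3),rel([*t,.12]),'yaw now',yaw())
E
```

```text
grip [0.48226705 0.3650636 ] yaw 28.35735547271922
[[-1.8  1. ]
 [ 0.9  2. ]
 [ 1.4 -0. ]
 [-0.  -0.9]
 [-0.8 -0.9]
 [ 0.3 -0.8]
 [-0.  -0.5]]
scale 0.982381905258783
fin top [array([16.9,  5.1]), array([16.6, -3.3]), array([-16.7,   6.4]), array([-17. ,  -2.2])]
rel TCP at grasp z.019 [ 60.1   4.3 256.6] [ 59.6   4.1 155.6] yaw now 26.53716875533849
```

Emit:
{"fn": "move_arm", "kwargs": {"steps": [[30, 2, 20, -2, 70], [60, 4, 50, -2, 70], [60, 4, 100, -2, 70], [60, 4, 140, -2, 70], [60, 4, 180, -2, 70], [60, 4, 200, -2, 70], [60, 4, 200, -2, 70]], "newtons": 60}}

```text
time: 2.95
tool_pos: [0.4831, 0.3584, 0.0751]
tcp_rot: [3.044, 0.765, -0.013]
wrist_force: [-0.4, 0.0, -1.0]
width: 0.698
```

```bash
python3 - <<'E'
from h import *
s=bot.read_state();print(s['time'],s['tool_pos'],yaw(s),s['wrist_force'],s['width'])
snap('wrist','wrist2');print(rel([.4823,.3651,.017]))
E
```

```text
2.95 [0.48309802 0.35837007 0.07509297] 28.201715067232392 [-0.41880731  0.03536798 -1.00670327] 0.6984824028744531
[ 0.6 -6.  60.8]
```

View pics/wrist2.png

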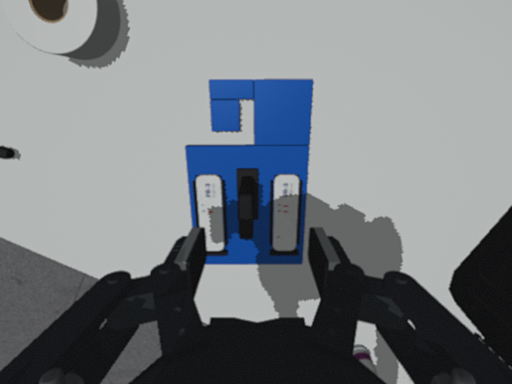

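Emit:
{"fn": "move_arm", "kwargs": {"steps": [[0, -6, 0, 0, 70], [0, -6, 0, 0, 70], [0, -6, 0, 0, 70], [0, -6, 0, 0, 70]]}}

```text
time: 3.4
tool_pos: [0.4839, 0.3672, 0.0811]
tcp_rot: [-3.046, -0.766, -0.004]
wrist_force: [-0.0, 0.2, 0.6]
width: 0.7
```

```bash
python3 - <<'E'
from h import *
for i in range(3):
  s=bot.read_state();print(s['time'],s['tool_pos'],yaw(s),s['tcp_rot'],s['joint_vel'].round(4)); snap('wrist','wrist3')
print(rel([.4823,.3651,.017]))
E
```

```text
3.4 [0.48393056 0.36721899 0.08105415] 28.247900735828885 [-3.04582474 -0.76641242 -0.00360439] [ 0.0004  0.0035  0.009   0.0008 -0.0024  0.0021]
3.45 [0.48372454 0.36703963 0.08065915] 28.241572472651576 [-3.04607184e+00 -7.66295532e-01 -2.65191641e-03] [-0.0017  0.0062  0.009   0.0003  0.0006 -0.0009]
3.5 [0.48355785 0.36686315 0.08035483] 28.236221649433308 [-3.04630405e+00 -7.66202543e-01 -1.91009775e-03] [-0.0007  0.0043  0.005  -0.0002 -0.0008  0.0021]
[-1.8  0.9 63.1]
```

View pics/wrist3.png

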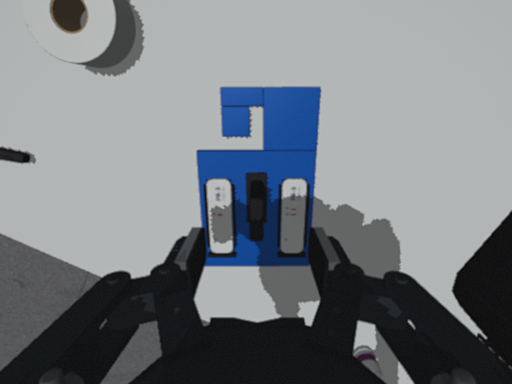

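Emit:
{"fn": "move_arm", "kwargs": {"steps": [[-2, 1, 20, 0, 70], [-2, 1, 35, 0, 70], [-2, 1, 50, 0, 70], [-2, 1, 58, 0, 70], [-2, 1, 63, 0, 70], [-2, 1, 63, 0, 70], [-2, 1, 63, 0, 70], [-2, 1, 63, 0, 70], [-2, 1, 63, 0, 70]]}}

```text
time: 4.45
tool_pos: [0.4825, 0.3652, 0.0173]
tcp_rot: [-3.046, -0.766, -0.002]
wrist_force: [0.2, 0.3, 0.1]
width: 0.702
```

```bash
python3 - <<'E'
from h import *
s=bot.read_state();print(s['time'],s['tool_pos'],yaw(s),s['wrist_force'],s['joint_vel'].round(4)); print(rel([.4823,.3651,.017]));snap('wrist','wrist4')
E
```

```text
4.45 [0.4824903  0.36517269 0.01732476] 28.230518013197276 [0.2348938  0.29533704 0.10305559] [-0.001  -0.0003  0.0024  0.0004  0.      0.0011]
[-0.2 -0.   0.3]
```

View pics/wrist4.png

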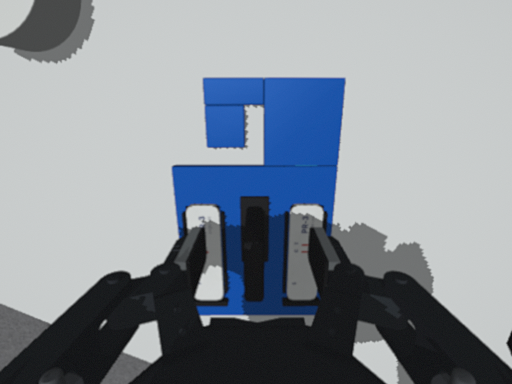

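The fin (255,245) sits midway between the fingers at u≈200 and u≈320. Closing now.

Emit:
{"fn": "move_arm", "kwargs": {"steps": [[0, 0, 0, 0, 0], [0, 0, 0, 0, 0], [0, 0, 0, 0, 0], [0, 0, 0, 0, 0], [0, 0, 0, 0, 0], [0, 0, 0, 0, 0], [0, 0, 0, 0, 0], [0, 0, 0, 0, 0], [0, 0, -10, 0, 0], [0, 0, -30, 0, 0], [0, 0, -30, 0, 0], [0, 0, -30, 0, 0], [0, 0, -30, 0, 0], [0, 0, -30, 0, 0]], "newtons": 60}}

```text
time: 5.9
tool_pos: [0.4811, 0.3642, 0.0454]
tcp_rot: [3.046, 0.766, -0.003]
wrist_force: [0.0, 0.3, -1.9]
width: 0.112
```

```bash
python3 - <<'E'
from h import *
s=bot.read_state();print(s['time'],s['tool_pos'],yaw(s),s['wrist_force'],s['torque'],s['width']);snap('wrist','wrist5')
E
```

```text
5.9 [0.48111357 0.36419386 0.04538869] 28.229675020425695 [ 0.04779461  0.3128575  -1.86818555] [-0.04216182  0.00986412 -0.04338102] 0.11224163381905489
```

View pics/wrist5.png

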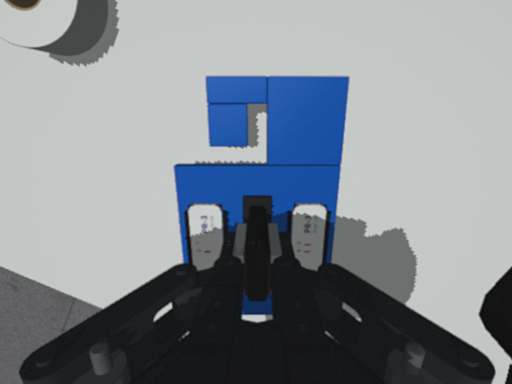

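```bash
python3 - <<'E'
from h import *
for P in [(.47,.36,.30),(.44,.30,.33),(.44,0,.33),(.43,-.3,.33),(.405,-.455,.30)]: print(rel(P))
E
```

```text
[ -12.4   -1.5 -254.5]
[ -67.2   37.2 -284.4]
[-209.1  301.5 -284.1]
[-359.8  561.1 -283.7]
[-455.1  685.8 -253.5]
```

Emit:
{"fn": "move_arm", "kwargs": {"steps": [[-3, 0, -40, 0, 0], [-6, 0, -85, 0, 0], [-9, 0, -130, 0, 0], [-12, -1, -170, 0, 0], [-12, -1, -210, 0, 0], [-20, 5, -245, 0, 0], [-40, 20, -270, 0, 0], [-60, 37, -284, 0, 0], [-75, 60, -284, 0, 0], [-95, 90, -284, 0, 0], [-115, 125, -284, 0, 0], [-135, 165, -284, 0, 0], [-155, 200, -284, 0, 0], [-175, 240, -284, 0, 0], [-195, 275, -284, 0, 0], [-210, 300, -284, 0, 0], [-230, 335, -284, 0, 0], [-250, 370, -284, 0, 0], [-265, 400, -284, 0, 0], [-280, 425, -284, 0, 0]]}}

```text
time: 7.95
tool_pos: [0.4358, -0.1439, 0.3299]
tcp_rot: [-3.047, -0.765, 0.001]
wrist_force: [-0.1, 1.0, -1.9]
width: 0.113
```

```bash
python3 - <<'E'
from h import *
s=bot.read_state();print(s['time'],s['tool_pos'],yaw(s),s['wrist_force'],s['torque'],s['width'])
for P in [(.43,-.3,.33),(.405,-.455,.30)]: print(rel(P))
E
```

```text
7.95 [ 0.43576676 -0.14388112  0.32992614] 28.172048798205548 [-0.0618084   1.01851923 -1.86767915] [ 0.00580904 -0.08231096  0.02668043] 0.11269084002871746
[-7.880e+01  1.349e+02 -1.000e-01]
[-174.   259.7   29.9]
```

Emit:
{"fn": "move_arm", "kwargs": {"steps": [[-20, 30, 0, -3, 0], [-40, 65, 0, -6, 0], [-60, 100, 0, -9, 0], [-79, 135, 0, -12, 0], [-105, 165, 5, -15, 0], [-125, 195, 10, -18, 0], [-145, 220, 15, -21, 0], [-165, 245, 22, -24, 0], [-174, 260, 30, -26, 0], [-174, 260, 30, -26, 0], [-174, 260, 30, -26, 0], [-174, 260, 30, -26, 0], [-174, 260, 30, -26, 0]]}}

```text
time: 9.25
tool_pos: [0.4064, -0.4527, 0.3012]
tcp_rot: [2.795, 1.433, 0.001]
wrist_force: [0.0, -1.0, -2.3]
width: 0.109
```

```bash
python3 - <<'E'
from h import *
s=bot.read_state();print(s['time'],s['tool_pos'],yaw(s),s['wrist_force'],s['torque'],s['width'])
snap('wrist','wrist6');snap('scene','scene6');snap('top','top6')
E
```

```text
9.25 [ 0.40644295 -0.45265676  0.30120877] 54.28243054039122 [ 0.04923721 -0.99115848 -2.28809111] [ 0.04239211 -0.01577985  0.03865083] 0.10853723399414017
```

View pics/wrist6.png

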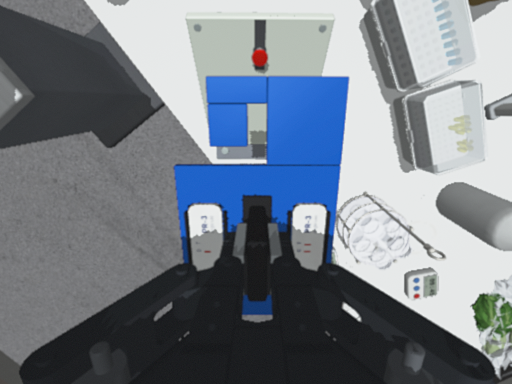

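View pics/scene6.png

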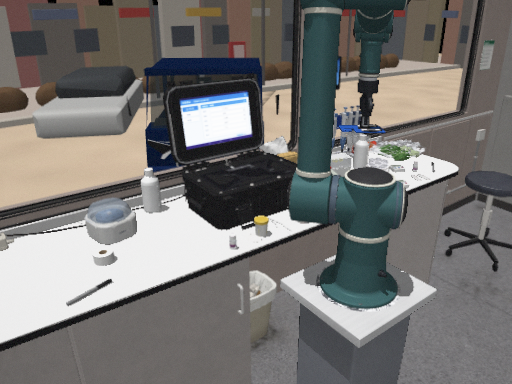

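View pics/top6.png

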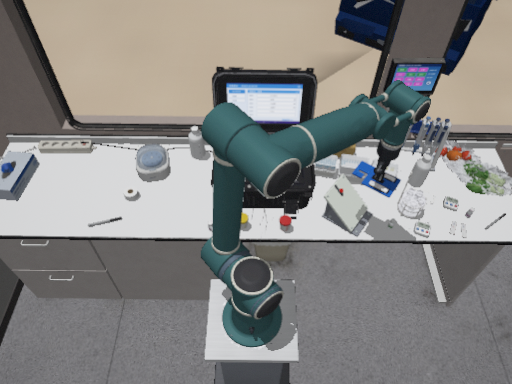

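```bash
python3 - <<'E'
from h import *
crop('wrist6',180,5,345,100,4.8,'w6a')
crop('wrist6',165,70,355,270,3,'w6b')
E
```

```text
(no output)
```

View pics/w6a.png

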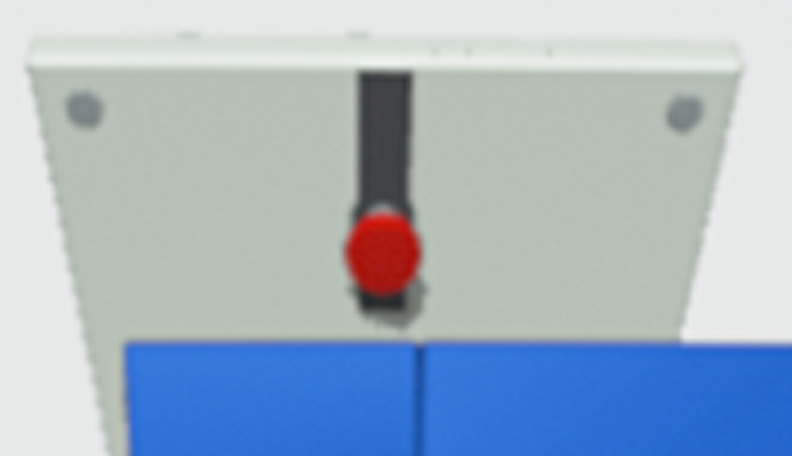

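View pics/w6b.png

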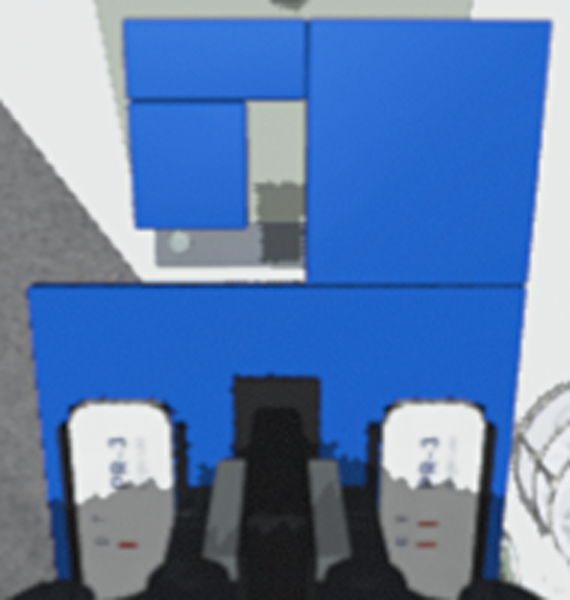

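```bash
python3 - <<'E'
from h import *
c=load('wrist6')
g=lambda x,y:(180+x/4.8-.4,5+y/4.8-.4)
q=np.array([g(45,85),g(725,85),g(670,330),g(115,330)])
m=np.zeros((384,512),np.uint8);cv2.fillPoly(m,[q.round().astype(int)],1)
a0,b0=g(320,60);a1,b1=g(450,335);m[int(b0):int(b1)+1,int(a0):int(a1)+1]=0
P=np.array([pt(c,u,v) for v,u in zip(*np.nonzero(m))]);P=P[P[:,2]>.05]
ok=np.ones(len(P),bool)
for _ in range(8):
    mm=P[ok].mean(0);n=np.linalg.svd(P[ok]-mm)[2][2];n*=np.sign(n[2]);r=(P-mm)@n;ok=np.abs(r)<.004
print(len(P),ok.sum(),mm.round(4),n.round(4),np.degrees(np.arccos(n[2])),r[ok].std(),'yaw',np.degrees(np.arctan2(-n[1],-n[0])))
G=lambda x,y,o=0: onplane(c,*g(x,y),mm+n*o,n)
TL,TR=G(28,66),G(742,72);d=TL-TR;print('top edge',TL,TR,np.linalg.norm(d),'yaw',np.degrees(np.arctan2(d[1],d[0]))-90)
for nm,o in dict(leftlow=(108,440),rightlow=(682,338),trktop=(386,72),trkbot=(383,310)).items(): print(nm,G(*o).round(4))
print('head',G(383,253,.016),G(383,253,.0135))
# stud relative
x=np.array([0,0,1.])-n*n[2];x/=np.linalg.norm(x);y=np.cross(n,x);mid=(TL+TR)/2
O=mid-x*.03;print('origin',O)
h=G(383,253,.016);print('stud board xy mm',((h-O)@np.array([x,y,n]).T*1000).round(1))
print('trkbot',((G(383,310)-O)@np.array([x,y,n]).T*1000).round(1))
# top cam head
ct=load('top1');gt=lambda x,y:np.array((x,y))/8+[300,160]-.4
ht=onplane(ct,*gt(330,246),O+n*.016,n);print('top head',ht,((ht-O)@np.array([x,y,n]).T*1000).round(1))
for k,o in dict(TL=(195,292),TR=(335,112),R=(538,400),BL=(410,572),t1=(282,203),t2=(341,283)).items():
  p=onplane(ct,*gt(*o),O,n);print(k,((p-O)@np.array([x,y,n]).T*1000).round(1))
E
```

```text
5278 5255 [ 0.4893 -0.3471  0.1227] [-0.3774 -0.5188  0.7671] 39.907739123772174 0.000733922245967658 yaw 53.962616982545214
top edge [ 0.44091804 -0.28412624  0.1414843 ] [ 0.56109359 -0.37160262  0.14145462] 0.14864145533507242 yaw 53.948941690392246
leftlow [ 0.3984 -0.344   0.0801]
rightlow [ 0.5331 -0.4111  0.1009]
trktop [ 0.5007 -0.3285  0.1409]
trkbot [ 0.4759 -0.3629  0.1054]
head [ 0.48072529 -0.35556713  0.13361341] [ 0.48099023 -0.35524898  0.13069982]
origin [ 0.48746735 -0.34647299  0.12222286]
stud board xy mm [-1.4  0.1 16. ]
trkbot [-26.2  -0.3   0. ]
top head [ 0.47971174 -0.35668707  0.13235728] [-3.3  0.3 16. ]
TL [31.3 74.6  0. ]
TR [ 33.9 -70.4   0. ]
R [-161.3  -65.7    0. ]
BL [-158.5   73.1   -0. ]
t1 [25. -5.  0.]
t2 [-28.6  -4.7  -0. ]
```

```bash
cat >> h.py <<'E'
O=np.array([.4875,-.3465,.1245]);PS=np.radians(54.0)
HX=np.array([np.cos(PS),np.sin(PS),0]);BY=np.array([-np.sin(PS),np.cos(PS),0]);Z=np.array([0,0,1.])
A=np.radians(40);BX=HX*np.cos(A)+Z*np.sin(A);BN=-HX*np.sin(A)+Z*np.cos(A)
def tcp_from_hz(h,z,y): return O+(HX*h+Z*(z-19)+BY*y)/1000      # G -> TCP
def tcp_from_b(x,y,n): return O+(BX*x+BY*y+BN*n-Z*19)/1000
def b_of_tcp(p): d=(np.array(p)+Z*.019-O)*1000;return np.array([d@BX,d@BY,d@BN])
def show():
    s=bot.read_state();print('t',round(s['time'],2),'tcp',s['tool_pos'].round(4),'yaw',round(yaw(s),2),'Gboard',b_of_tcp(s['tool_pos']).round(1),'hz',[round(float((s['tool_pos']+Z*.019-O)@v*1000),1) for v in (HX,BY,Z)],'F',s['wrist_force'].round(1),'F_b',[round(float(s['wrist_force']@v),1) for v in (BX,BY,BN)],'T',s['torque'].round(3),'w',round(s['width'],3));return s
E
python3 - <<'E'
from h import *
s=show()
for z in (60.6,45.6,-21): print(z,tcp_from_hz(-79.5,z,-44).round(4),rel(tcp_from_hz(-79.5,z,-44)))
E
```

```text
t 9.4 tcp [ 0.4063 -0.4529  0.3012] yaw 54.28 Gboard [ 23.3   3.1 235.9] hz [-133.8, 3.1, 195.7] F [-0.  -0.6 -3. ] F_b [-2.3, -0.3, -2.0] T [-0.006  0.047 -0.046] w 0.108
60.6 [ 0.4764 -0.4367  0.1661] [ 54.1  47.2 135.2]
45.6 [ 0.4764 -0.4367  0.1511] [ 54.1  47.2 150.2]
-21 [ 0.4764 -0.4367  0.0845] [ 54.1  47.2 216.8]
```

Emit:
{"fn": "move_arm", "kwargs": {"steps": [[27, 24, 0, 0, 0], [54, 47, 20, 0, 0], [54, 47, 50, 0, 0], [54, 47, 80, 0, 0], [54, 47, 105, 0, 0], [54, 47, 125, 0, 0], [54, 47, 130, 0, 0], [54, 47, 130, 0, 0], [54, 47, 130, 0, 0], [54, 47, 130, 0, 0], [54, 47, 130, 0, 0]], "newtons": 30}}

```text
time: 10.5
tool_pos: [0.4763, -0.4379, 0.1723]
tcp_rot: [2.794, 1.431, 0.001]
wrist_force: [0.3, 0.5, -0.9]
width: 0.106
```

```bash
python3 - <<'E'
from h import *
s=show();snap('wrist','wrist7');snap('scene','scene7');snap('top','top7');crop('top7',300,140,420,245,6,'t7');crop('scene7',300,60,460,190,5,'s7')
E
```

```text
t 10.5 tcp [ 0.4763 -0.4379  0.1723] yaw 54.23 Gboard [-18.7 -44.7 102.9] hz [-80.5, -44.7, 66.8] F [ 0.3  0.5 -0.9] F_b [-0.1, 0.0, -1.1] T [ 0.037 -0.014  0.007] w 0.106
```

View pics/wrist7.png

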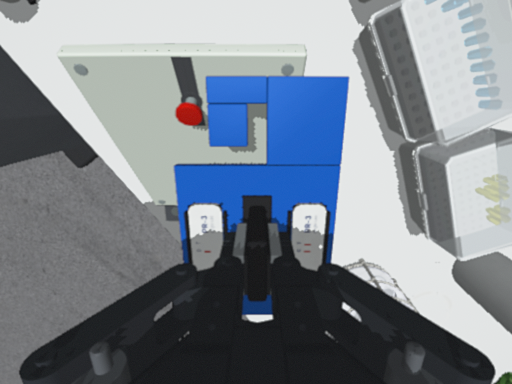

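View pics/t7.png

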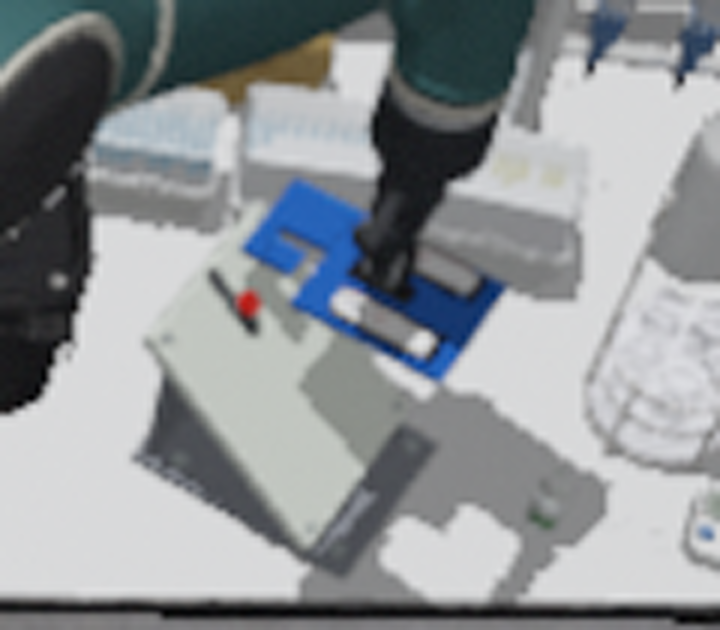

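View pics/s7.png

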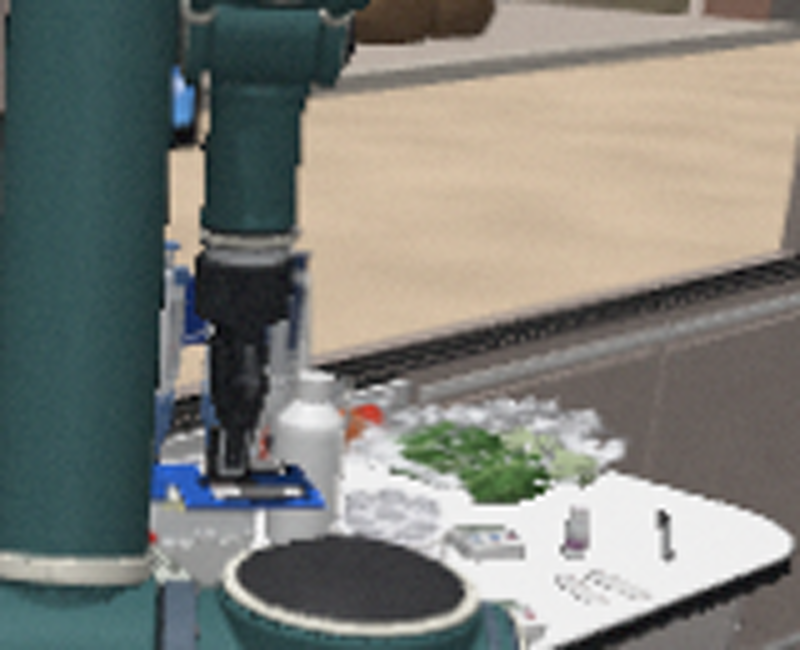

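Emit:
{"fn": "move_arm", "kwargs": {"steps": [[0, 0, 8, 0, 0], [0, 0, 15, 0, 0], [0, 0, 19, 0, 0], [0, 0, 22, 0, 0], [0, 0, 25, 0, 0], [0, 0, 28, 0, 0], [0, 0, 30, 0, 0], [0, 0, 30, 0, 0], [0, 0, 30, 0, 0]], "newtons": 20}}

```text
time: 11.55
tool_pos: [0.4745, -0.4394, 0.1424]
tcp_rot: [2.794, 1.431, -0.004]
wrist_force: [-6.8, -3.3, 5.3]
width: 0.107
```

```bash
python3 - <<'E'
from h import *
s=show();snap('wrist','wrist8')
E
```

```text
t 11.55 tcp [ 0.4745 -0.4394  0.1424] yaw 54.25 Gboard [-39.7 -44.1  81.5] hz [-82.8, -44.1, 36.9] F [-6.8 -3.3  5.3] F_b [-1.7, 3.6, 8.4] T [-0.095  0.82   0.206] w 0.107
```

View pics/wrist8.png

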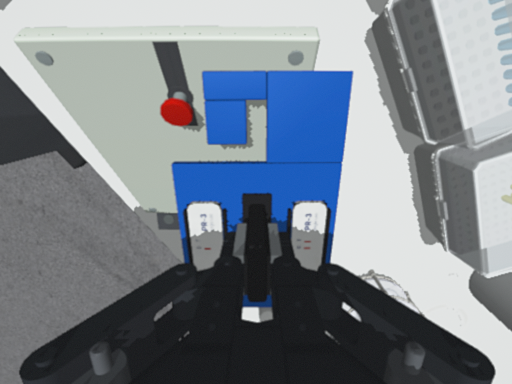

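Emit:
{"fn": "move_arm", "kwargs": {"steps": [[0, 0, 3, 0, 0], [0, 0, 6, 0, 0], [0, 0, 9, 0, 0], [0, 0, 12, 0, 0], [0, 0, 15, 0, 0], [0, 0, 18, 0, 0], [0, 0, 21, 0, 0], [0, 0, 24, 0, 0], [0, 0, 24, 0, 0]]}}

```text
time: 12.5
tool_pos: [0.4731, -0.4414, 0.1181]
tcp_rot: [2.792, 1.43, -0.009]
wrist_force: [-11.1, -9.6, 4.3]
width: 0.111
```

```bash
python3 - <<'E'
from h import *
s=show();snap('wrist','wrist9');snap('top','top9');crop('top9',300,140,420,245,6,'t9')
E
```

```text
t 12.5 tcp [ 0.4731 -0.4414  0.1181] yaw 54.26 Gboard [-57.2 -44.2  64.5] hz [-85.3, -44.2, 12.6] F [-11.1  -9.6   4.3] F_b [-8.2, 3.4, 12.5] T [-1.081  1.341  0.25 ] w 0.111
```

View pics/wrist9.png

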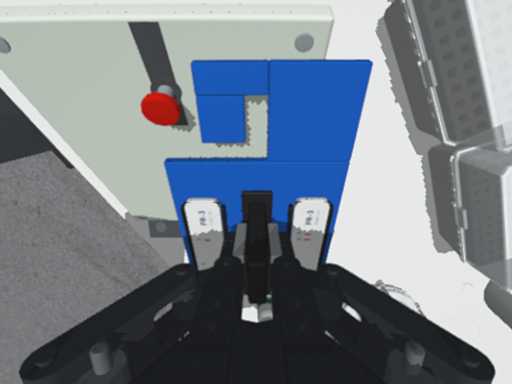

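View pics/t9.png

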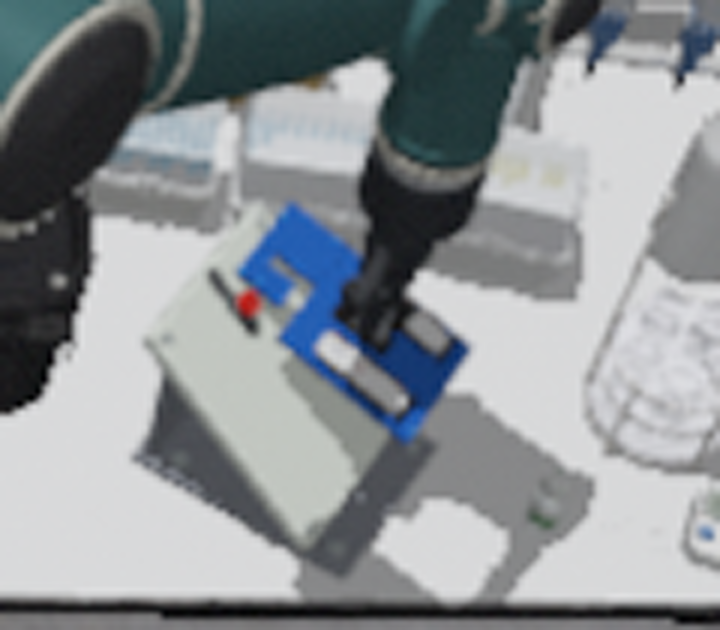

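```bash
python3 - <<'E'
from h import *
crop('wrist9',155,45,385,265,3.4,'w9a')
E
```

```text
(no output)
```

View pics/w9a.png

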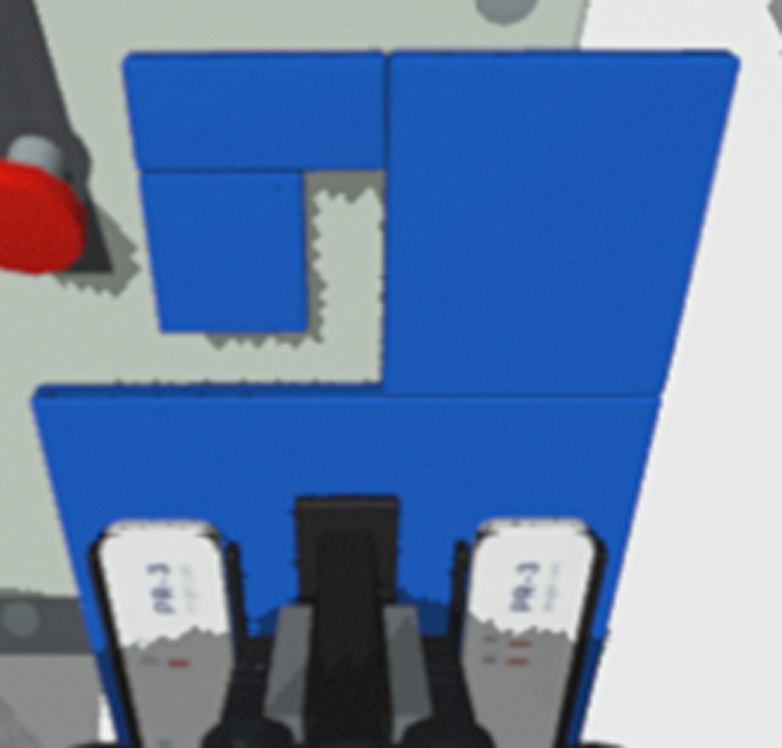

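```bash
cat >> h.py <<'E'
MOD=np.array([(91,28),(91,-50),(91,-5.5),(76.5,28),(76.5,-5.5),(76.5,5.5),(52.5,28),(52.5,5.5),(41.5,-5.5),(41.5,-50),(41.5,50)],float)
def pnp(tag,u0,v0,sc,obs):
    c=load(tag);ix=[i for i,o in enumerate(obs) if o];ob=np.array([obs[i] for i in ix],float)/sc+[u0,v0]-.4
    m=np.c_[MOD[ix],-30*np.ones(len(ix))]/1000
    f=192/np.tan(np.radians(c['fovy'])/2);K=np.array([[f,0,c['cx']],[0,f,c['cy']],[0,0,1]])
    D=np.array([c['k1'],0,0,0,0.])
    _,rv,tv=cv2.solvePnP(m,ob,K,D,flags=cv2.SOLVEPNP_ITERATIVE)
    e=cv2.projectPoints(m,rv,tv,K,D)[0][:,0]-ob
    F=np.diag([1,-1,-1.]);Rw=att(c)@F@cv2.Rodrigues(rv)[0];tw=np.array(c['xyz'])+att(c)@F@tv[:,0]
    d=(tw-O)*1000
    x=Rw[:,0]
    print('rms px',np.sqrt((e**2).mean()).round(2),'G world',tw.round(4),'Gboard',(d@np.array([BX,BY,BN]).T).round(1),'pitch',np.degrees(np.arcsin(x[2])).round(2),'yaw',np.degrees(np.arctan2(x[1],x[0])).round(2),'roll(y.z)',np.degrees(np.arcsin(Rw[2,1])).round(2))
    return Rw,tw
E
python3 - <<'E'
from h import *
Rw,tw=pnp('wrist9',155,45,3.4,[(126,60),(738,64),(386,56),(142,171),(385,170),(303,171),(160,332),(306,330),(384,393),(659,397),(33,400)])
s=show(); print('G-TCP',rel(tw,s))
for m in [(91,28,-36),(91,-50,-36),(-70,50,-36),(-70,-50,-36)]:
  d=(tw+Rw@np.array(m)/1000-O)*1000;print(m,(d@np.array([BX,BY,BN]).T).round(1))
E
```

```text
rms px 0.67 G world [ 0.4727 -0.4426  0.1349] Gboard [-59.5 -44.5  63.6] pitch 17.03 yaw 54.38 roll(y.z) -0.37
t 12.6 tcp [ 0.4731 -0.4414  0.1182] yaw 54.26 Gboard [-57.2 -44.2  64.5] hz [-85.3, -44.2, 12.7] F [-11.1  -9.1   4.7] F_b [-7.7, 3.6, 12.5] T [-1.081  1.417  0.171] w 0.109
G-TCP [ -1.3   0.4 -16.8]
(91, 28, -36) [ 10.  -16.1  -5.2]
(91, -50, -36) [ 10.6 -94.1  -5. ]
(-70, 50, -36) [-138.4    4.9   57.6]
(-70, -50, -36) [-137.6  -95.1   57.8]
```

Emit:
{"fn": "move_arm", "kwargs": {"steps": [[0, 0, 3, 0, 0], [0, 0, 6, 0, 0], [0, 0, 9, 0, 0], [0, 0, 12, 0, 0], [0, 0, 15, 0, 0], [0, 0, 18, 0, 0], [0, 0, 21, 0, 0], [0, 0, 24, 0, 0], [0, 0, 27, 0, 0], [0, 0, 27, 0, 0], [0, 0, 27, 0, 0]]}}

```text
time: 13.7
tool_pos: [0.4754, -0.4382, 0.09]
tcp_rot: [2.795, 1.431, -0.001]
wrist_force: [-4.1, -3.7, 2.9]
width: 0.105
```

```bash
python3 - <<'E'
from h import *
s=show();snap('wrist','wrist10');crop('wrist10',145,25,395,265,3.2,'w10a')
E
```

```text
t 13.7 tcp [ 0.4754 -0.4382  0.09  ] yaw 54.24 Gboard [-72.2 -44.1  40.4] hz [-81.3, -44.1, -15.5] F [-4.1 -3.7  2.9] F_b [-2.3, 1.2, 5.7] T [-0.22   0.265  0.081] w 0.105
```

View pics/w10a.png

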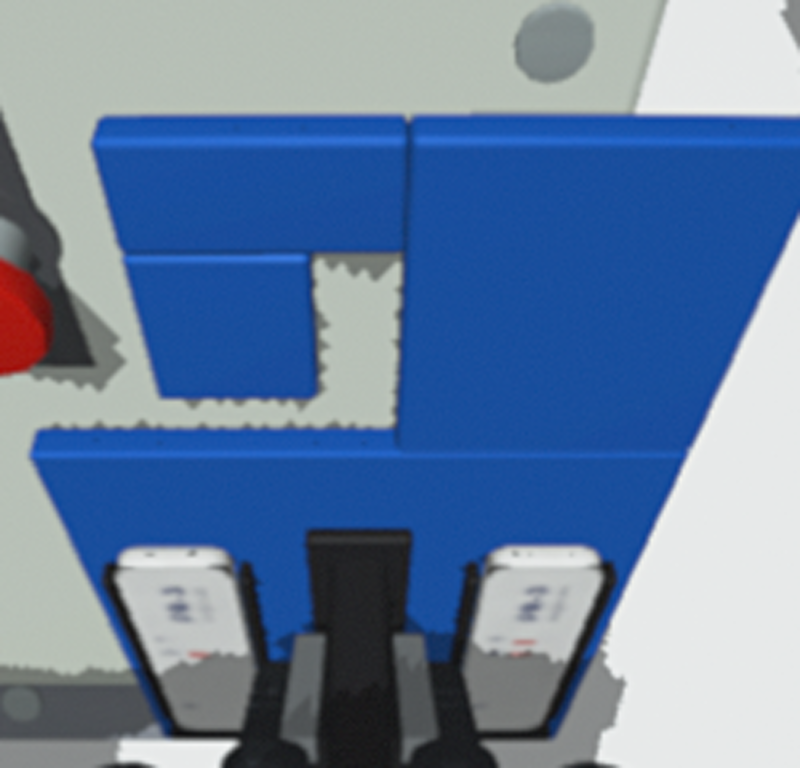

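```bash
python3 - <<'E'
from h import *
Rw,tw=pnp('wrist10',145,25,3.2,[(96,144),None,(410,144),(125,259),None,(307,258),(160,397),(316,397),(397,454),(686,456),(32,457)])
s=show(); print('G-TCP',rel(tw,s))
for m in [(91,28,-36),(91,-50,-36),(-70,50,-36),(-70,-50,-36)]:
  d=(tw+Rw@np.array(m)/1000-O)*1000;print(m,(d@np.array([BX,BY,BN]).T).round(1))
E
```

```text
rms px 0.75 G world [ 0.4739 -0.4412  0.1063] Gboard [-76.6 -44.7  40.5] pitch 34.24 yaw 54.53 roll(y.z) -0.45
t 13.75 tcp [ 0.4754 -0.4381  0.09  ] yaw 54.24 Gboard [-72.2 -44.1  40.4] hz [-81.2, -44.1, -15.5] F [-4.6 -3.9  2.7] F_b [-2.7, 1.4, 5.9] T [-0.154  0.27   0.065] w 0.108
G-TCP [ -3.4   0.6 -16.3]
(91, 28, -36) [ 10.1 -16.1  -4.6]
(91, -50, -36) [ 10.8 -94.1  -4.3]
(-70, 50, -36) [-150.2    4.7   11.5]
(-70, -50, -36) [-149.4  -95.3   11.8]
```

Emit:
{"fn": "move_arm", "kwargs": {"steps": [[0, 0, 2, 0, 0], [0, 0, 4, 0, 0], [0, 0, 6, 0, 0], [0, 0, 8, 0, 0], [0, 0, 9, 0, 0], [0, 0, 9, 0, 0], [0, 0, 9, 0, 0]]}}

```text
time: 14.45
tool_pos: [0.4763, -0.4379, 0.0815]
tcp_rot: [2.795, 1.431, 0.001]
wrist_force: [-2.5, -2.0, 5.6]
width: 0.109
```

```bash
python3 - <<'E'
from h import *
s=show();snap('wrist','wrist11');crop('wrist11',145,25,395,265,3.2,'w11a')
E
```

```text
t 14.45 tcp [ 0.4763 -0.4379  0.0815] yaw 54.22 Gboard [-77.1 -44.7  33.3] hz [-80.5, -44.7, -24.0] F [-2.5 -2.   5.6] F_b [1.2, 0.9, 6.3] T [ 0.131 -0.011 -0.051] w 0.109
```

View pics/w11a.png

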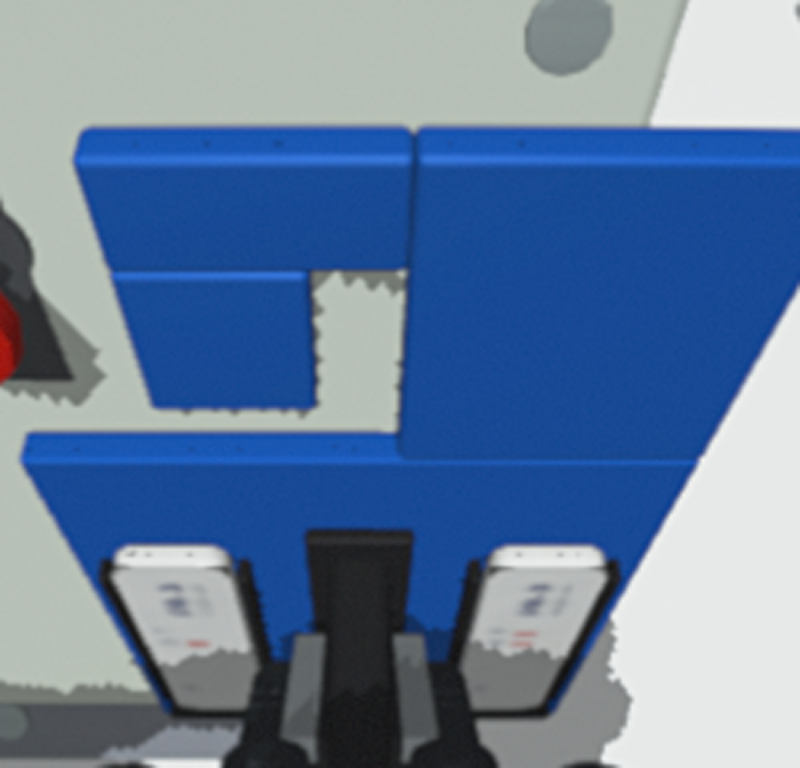

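```bash
python3 - <<'E'
from h import *
Rw,tw=pnp('wrist11',145,25,3.2,[(76,164),None,(414,165),(112,276),None,(309,276),(152,408),(315,408),(399,461),(696,463),(22,464)])
s=show(); print('G-TCP',rel(tw,s))
for m in [(91,28,-36),(91,-50,-36),(-70,50,-36),(-70,-50,-36)]:
  d=(tw+Rw@np.array(m)/1000-O)*1000;print(m,(d@np.array([BX,BY,BN]).T).round(1))
# board normal direct from depth beside carrier
c=load('wrist11')
m=np.zeros((384,512),np.uint8);cv2.fillPoly(m,[np.array([(60,40),(110,40),(140,180),(120,210)])],1)
P=np.array([pt(c,u,v) for v,u in zip(*np.nonzero(m))]);ok=np.ones(len(P),bool)
for _ in range(12):
    mm=np.median(P[ok],0) if _==0 else P[ok].mean(0);n=np.linalg.svd(P[ok]-mm)[2][2];n*=np.sign(n[2]);r=(P-mm)@n;ok=np.abs(r)<(.02 if _<3 else .003)
print(len(P),ok.sum(),n,np.degrees(np.arccos(n[2])),'off',((mm-O)@BN)*1000)
E
```

```text
rms px 0.69 G world [ 0.4748 -0.4409  0.0973] Gboard [-81.7 -45.2  33.1] pitch 39.41 yaw 54.43 roll(y.z) -0.34
t 14.5 tcp [ 0.4763 -0.4379  0.0815] yaw 54.22 Gboard [-77.1 -44.7  33.3] hz [-80.5, -44.7, -24.0] F [-3.4 -2.4  6.2] F_b [0.9, 1.4, 7.3] T [ 0.233 -0.079 -0.049] w 0.108
G-TCP [ -3.3   0.6 -15.9]
(91, 28, -36) [  8.8 -16.8  -3.9]
(91, -50, -36) [  9.2 -94.8  -3.7]
(-70, 50, -36) [-152.3    4.2   -2.4]
(-70, -50, -36) [-151.8  -95.8   -2.1]
6291 3776 [-0.73311293  0.15227249  0.66284125] 48.48307572019325 off 1.6239613336418517
```

View pics/wrist11.png

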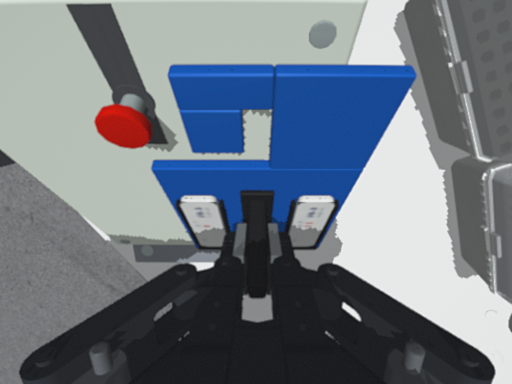

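```bash
cat >> h.py <<'E'
def incar(tag,u,v,Rw,tw,z):
    c=load(tag);p=onplane(c,u,v,tw+Rw[:,2]*z/1000,Rw[:,2]);return (Rw.T@(p-tw)*1000).round(1)
E
python3 - <<'E'
from h import *
Rw,tw=pnp('wrist11',145,25,3.2,[(76,164),None,(414,165),(112,276),None,(309,276),(152,408),(315,408),(399,461),(696,463),(22,464)])
crop('wrist11',60,0,180,165,4,'w11b')
for l in [(96,122),(151,122),(123,104),(123,146)]: print(incar('wrist11',*l,Rw,tw,-20))
E
```

```text
rms px 0.69 G world [ 0.4748 -0.4409  0.0973] Gboard [-81.7 -45.2  33.1] pitch 39.41 yaw 54.43 roll(y.z) -0.34
[ 80.8  53.1 -20. ]
[ 80.7  34.7 -20. ]
[ 88.2  40.9 -20. ]
[ 68.8  49.2 -20. ]
```

View pics/w11b.png

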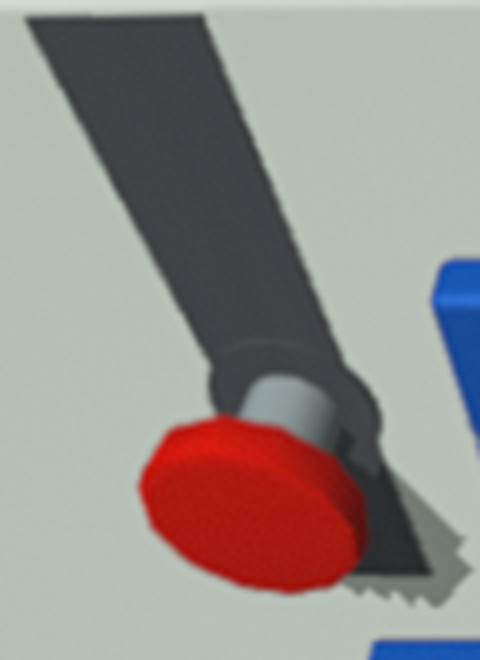

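```bash
python3 - <<'E'
from h import *
Rw,tw=pnp('wrist11',145,25,3.2,[(76,164),None,(414,165),(112,276),None,(309,276),(152,408),(315,408),(399,461),(696,463),(22,464)])
for x,y in [(250,522),(140,485),(365,550),(215,455),(290,592)]: print(incar('wrist11',60+x/4-.4,y/4-.4,Rw,tw,-20))
E
```

```text
rms px 0.69 G world [ 0.4748 -0.4409  0.0973] Gboard [-81.7 -45.2  33.1] pitch 39.41 yaw 54.43 roll(y.z) -0.34
[ 77.  46. -20.]
[ 81.3  53.3 -20. ]
[ 73.5  37.2 -20. ]
[ 84.5  45.6 -20. ]
[ 67.9  46.1 -20. ]
```

Emit:
{"fn": "move_arm", "kwargs": {"steps": [[-1, 0, -1.2, 0, 0], [-2, 0, -2.3, 0, 0], [-2, 0, -2.3, 0, 0], [3, -1, -6.5, 0, 0], [8, -2, -10.7, 0, 0], [13, -2, -14.9, 0, 0], [18, -2, -19, 0, 0], [18, -2, -19, 0, 0], [18, -2, -19, 0, 0], [18, -2, -19, 0, 0]], "newtons": 40}}

```text
time: 15.5
tool_pos: [0.4844, -0.4213, 0.0994]
tcp_rot: [-2.796, -1.432, 0.0]
wrist_force: [-0.9, 0.6, -1.4]
width: 0.11
```

```bash
python3 - <<'E'
from h import *
s=show();snap('wrist','wrist12');crop('wrist12',75,15,395,255,2.5,'w12a')
E
```

```text
t 15.5 tcp [ 0.4844 -0.4213  0.0994] yaw 54.23 Gboard [-51.7 -41.5  35.4] hz [-62.3, -41.5, -6.1] F [-0.9  0.6 -1.4] F_b [-0.9, 1.1, -1.1] T [-0.063  0.065 -0.047] w 0.11
```

View pics/w12a.png

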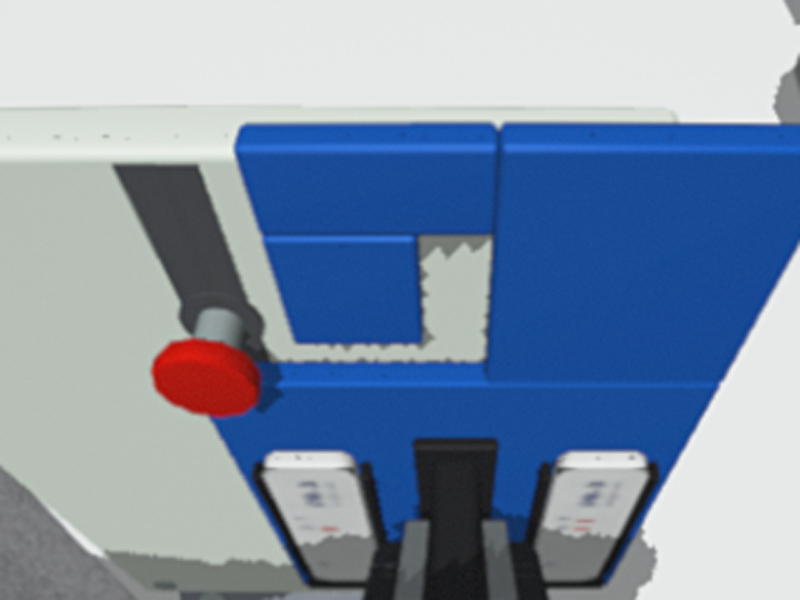

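```bash
python3 - <<'E'
from h import *
Rw,tw=pnp('wrist12',75,15,2.5,[(237,152),None,(499,152),(264,240),None,(415,240),(296,344),(423,344),(488,383),(721,384),None])
crop('wrist12',120,110,230,200,7,'w12b')
for m in [(91,28,-36),(91,-50,-36),(-70,50,-36),(-70,-50,-36)]:
  d=(tw+Rw@np.array(m)/1000-O)*1000;print(m,(d@np.array([BX,BY,BN]).T).round(1))
for x,y in [(206,380)]: print(incar('wrist12',75+x/2.5-.4,15+y/2.5-.4,Rw,tw,-22.5))
E
```

```text
rms px 0.49 G world [ 0.4834 -0.4243  0.1144] Gboard [-56.5 -42.4  34.3] pitch 39.91 yaw 54.74 roll(y.z) -0.79
(91, 28, -36) [ 34.2 -13.8  -2.1]
(91, -50, -36) [ 34.9 -91.8  -1.4]
(-70, 50, -36) [-127.1    6.6   -2.1]
(-70, -50, -36) [-126.1  -93.4   -1.1]
[ 52.   42.8 -22.5]
```

View pics/w12b.png

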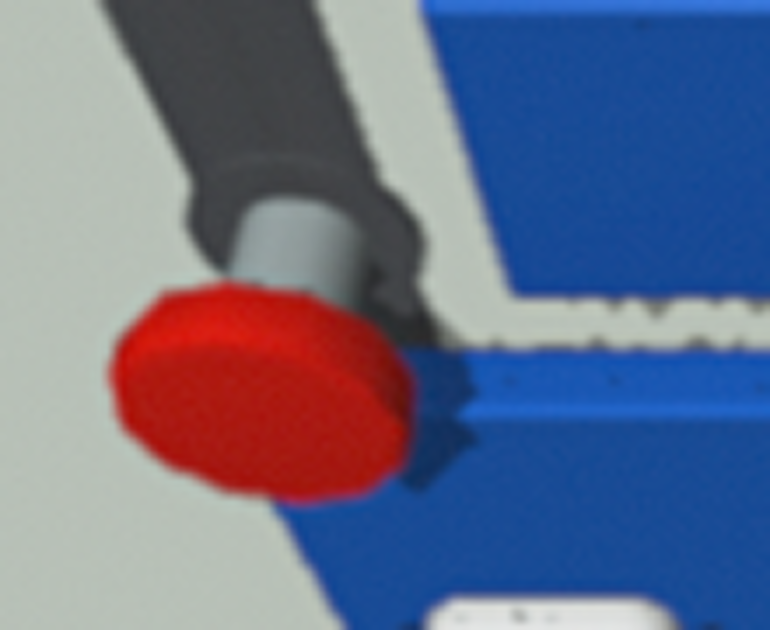

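```bash
python3 - <<'E'
from h import *
Rw,tw=pnp('wrist12',75,15,2.5,[(237,152),None,(499,152),(264,240),None,(415,240),(296,344),(423,344),(488,383),(721,384),None])
for x,y in [(264,418),(113,375),(412,440),(225,337),(310,503)]: print(incar('wrist12',120+x/7-.4,110+y/7-.4,Rw,tw,-21.5))
print('shank base',incar('wrist12',120+300/7-.4,110+225/7-.4,Rw,tw,-37.5),incar('wrist12',120+308/7-.4,110+200/7-.4,Rw,tw,-37.5))
E
```

```text
rms px 0.49 G world [ 0.4834 -0.4243  0.1144] Gboard [-56.5 -42.4  34.3] pitch 39.91 yaw 54.74 roll(y.z) -0.79
[ 51.4  42.7 -21.5]
[ 55.7  50.3 -21.5]
[ 49.1  34.1 -21.5]
[ 59.4  42.3 -21.5]
[ 41.8  42.7 -21.5]
shank base [ 50.9  43.9 -37.5] [ 53.3  42.6 -37.5]
```

Emit:
{"fn": "move_arm", "kwargs": {"steps": [[1.5, 0, -1.3, 0, 0], [3.1, 0, -2.6, 0, 0], [3.8, 0, -3.2, 0, 0], [4.6, 0, -3.9, 0, 0], [5, 0, -4.2, 0, 0], [5, 0, -4.2, 0, 0], [5, 0, -4.2, 0, 0]]}}

```text
time: 16.25
tool_pos: [0.4871, -0.418, 0.1033]
tcp_rot: [2.796, 1.432, -0.001]
wrist_force: [-1.2, -4.5, -6.8]
width: 0.11
```

```bash
python3 - <<'E'
from h import *
s=show();snap('wrist','wrist13');crop('wrist13',120,100,300,220,4.4,'w13a')
E
```

```text
t 16.25 tcp [ 0.4871 -0.418   0.1033] yaw 54.24 Gboard [-45.9 -41.7  35.7] hz [-58.1, -41.7, -2.2] F [-1.2 -4.5 -6.8] F_b [-7.6, -1.7, -2.4] T [-1.169  0.169  0.027] w 0.11
```

View pics/w13a.png

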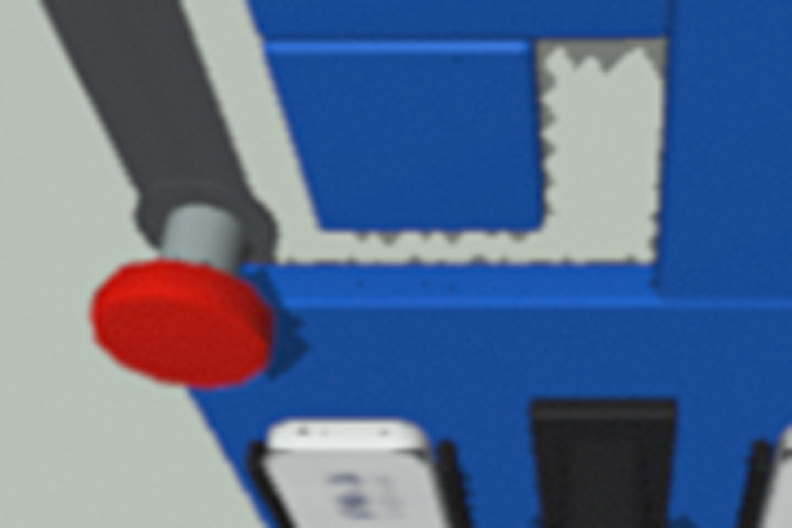

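Emit:
{"fn": "move_arm", "kwargs": {"steps": [[-1, 0, 0.8, 0, 0], [-1.6, 0, 1.4, 0, 0], [-1.6, 0, 1.4, 0, 0], [-1.6, 0, 1.4, 0, 0]]}}

```text
time: 16.7
tool_pos: [0.4868, -0.4181, 0.1026]
tcp_rot: [-2.796, -1.432, -0.001]
wrist_force: [0.9, 0.4, -2.2]
width: 0.11
```

```bash
python3 - <<'E'
from h import *
s=show()
E
```

```text
t 16.7 tcp [ 0.4868 -0.4181  0.1026] yaw 54.22 Gboard [-46.6 -41.5  35.3] hz [-58.4, -41.5, -2.9] F [ 0.9  0.4 -2.2] F_b [-0.8, -0.5, -2.2] T [-0.072  0.024 -0.041] w 0.11
```

Emit:
{"fn": "move_arm", "kwargs": {"steps": [[-0.6, 0, 0.5, 0, 0], [-0.6, -3, 0.5, 0, 0], [-0.6, -6, 0.5, 0, 0], [-0.6, -9, 0.5, 0, 0], [-0.6, -12, 0.5, 0, 0], [-0.6, -15, 0.5, 0, 0], [-0.6, -18, 0.5, 0, 0], [-0.6, -18, 0.5, 0, 0], [-0.6, -18, 0.5, 0, 0]]}}

```text
time: 17.6
tool_pos: [0.4715, -0.4086, 0.1019]
tcp_rot: [2.796, 1.432, 0.0]
wrist_force: [1.0, 0.1, -1.4]
width: 0.11
```

```bash
python3 - <<'E'
from h import *
s=show();snap('wrist','wrist14');crop('wrist14',140,100,320,220,4.4,'w14a')
E
```

```text
t 17.6 tcp [ 0.4715 -0.4086  0.1019] yaw 54.23 Gboard [-48.  -23.6  35.5] hz [-59.6, -23.6, -3.6] F [ 1.   0.1 -1.4] F_b [-0.4, -0.8, -1.5] T [-0.019 -0.004 -0.046] w 0.11
```

View pics/w14a.png

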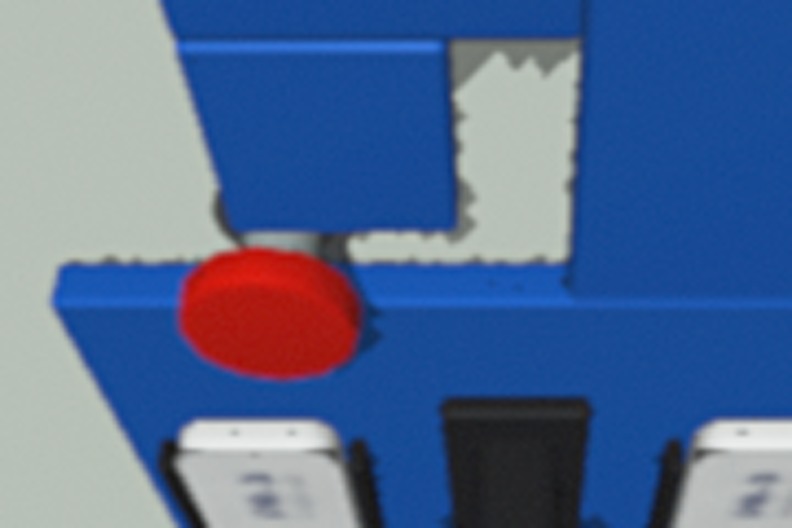

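Emit:
{"fn": "move_arm", "kwargs": {"steps": [[0.2, -3, -0.2, 0, 0], [0.2, -6, -0.2, 0, 0], [0.2, -9, -0.2, 0, 0], [0.2, -12, -0.2, 0, 0], [0.2, -15, -0.2, 0, 0], [0.2, -18, -0.2, 0, 0], [0.2, -21, -0.2, 0, 0], [0.2, -23, -0.2, 0, 0], [0.2, -23, -0.2, 0, 0], [0.2, -23, -0.2, 0, 0]]}}

```text
time: 18.65
tool_pos: [0.4531, -0.395, 0.1021]
tcp_rot: [2.796, 1.432, 0.0]
wrist_force: [-0.7, 0.1, -2.4]
width: 0.108
```

```bash
python3 - <<'E'
from h import *
s=show();snap('wrist','wrist15');crop('wrist15',160,80,360,220,4,'w15a')
E
```

```text
t 18.65 tcp [ 0.4531 -0.395   0.1021] yaw 54.23 Gboard [-47.8  -0.7  35.6] hz [-59.5, -0.7, -3.4] F [-0.7  0.1 -2.4] F_b [-1.8, 0.6, -1.6] T [-0.07   0.036  0.022] w 0.108
```

View pics/w15a.png

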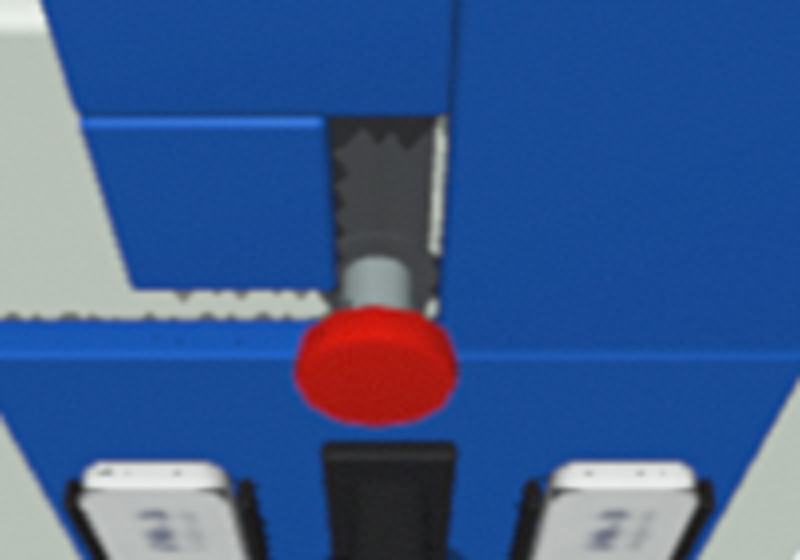

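Emit:
{"fn": "move_arm", "kwargs": {"steps": [[0, -1, 0, 0, 0], [0, -1, 0, 0, 0], [-2.3, -1, 1.9, 0, 0], [-4.6, -1, 3.9, 0, 0], [-6.9, -1, 5.8, 0, 0], [-9.2, -1, 7.7, 0, 0], [-11.5, -1, 9.6, 0, 0], [-13.8, -1, 11.6, 0, 0], [-15.3, -1, 12.9, 0, 0], [-15.3, -1, 12.9, 0, 0], [-15.3, -1, 12.9, 0, 0]]}}

```text
time: 19.8
tool_pos: [0.4433, -0.4068, 0.0891]
tcp_rot: [-2.796, -1.432, -0.0]
wrist_force: [1.3, -0.3, -1.1]
width: 0.111
```

```bash
python3 - <<'E'
from h import *
s=show();snap('wrist','wrist16');crop('wrist16',160,50,360,200,4,'w16a')
E
```

```text
t 19.8 tcp [ 0.4433 -0.4068  0.0891] yaw 54.22 Gboard [-67.8   0.3  35.5] hz [-74.8, 0.3, -16.4] F [ 1.3 -0.3 -1.1] F_b [-0.3, -1.2, -1.2] T [-0.043  0.057  0.014] w 0.111
```

View pics/w16a.png

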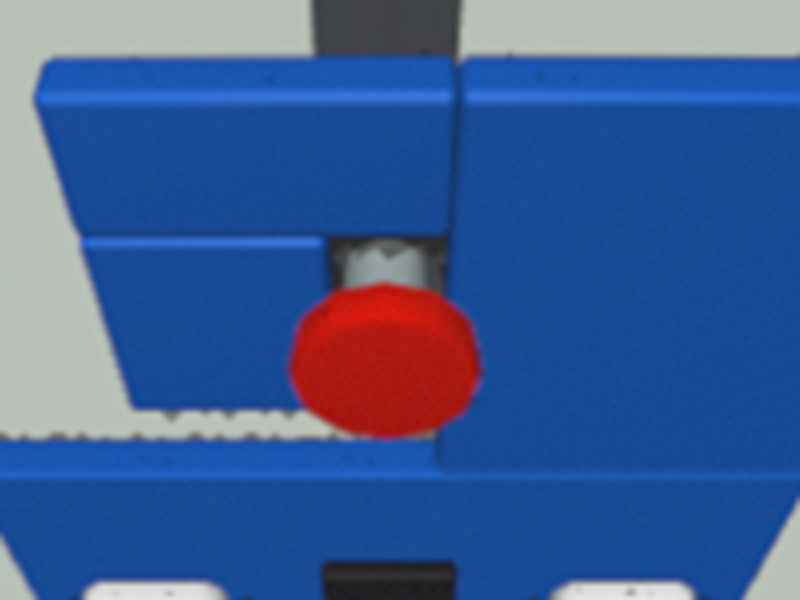

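Emit:
{"fn": "move_arm", "kwargs": {"steps": [[-1, 0, 0.9, 0, 0], [-2, 0, 1.7, 0, 0], [-3, 0, 2.5, 0, 0], [-3.8, 0, 3.2, 0, 0], [-3.8, 0, 3.2, 0, 0], [-3.2, 0, 3.9, 0, 0], [-2.6, 0, 4.6, 0, 0], [-2.6, 0, 4.6, 0, 0], [-2.6, 0, 4.6, 0, 0]]}}

```text
time: 20.75
tool_pos: [0.4418, -0.4091, 0.0847]
tcp_rot: [2.796, 1.432, -0.0]
wrist_force: [-1.0, -0.9, -1.2]
width: 0.11
```

```bash
python3 - <<'E'
from h import *
s=show();snap('wrist','wrist17');crop('wrist17',160,50,360,200,4,'w17a')
E
```

```text
t 20.75 tcp [ 0.4418 -0.4091  0.0847] yaw 54.23 Gboard [-72.8   0.2  33.9] hz [-77.5, 0.2, -20.8] F [-1.  -0.9 -1.2] F_b [-1.8, 0.3, -0.1] T [-0.117  0.087 -0.031] w 0.11
```

View pics/w17a.png

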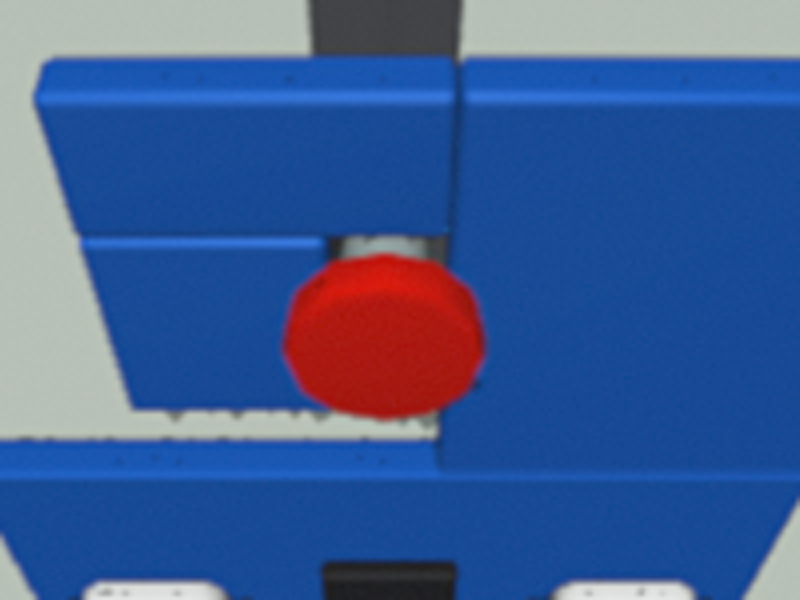

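Emit:
{"fn": "move_arm", "kwargs": {"steps": [[-0.4, 0, 0.7, 0, 0], [-0.9, 0, 1.4, 0, 0], [-1.2, 0, 1.9, 0, 0], [-1.2, 0, 1.9, 0, 0], [-1.2, 0, 1.9, 0, 0]]}}

```text
time: 21.3
tool_pos: [0.4418, -0.41, 0.0834]
tcp_rot: [2.796, 1.431, 0.002]
wrist_force: [0.2, 1.2, 5.9]
width: 0.115
```

```bash
python3 - <<'E'
from h import *
s=show()
E
```

```text
t 21.3 tcp [ 0.4418 -0.41    0.0834] yaw 54.22 Gboard [-74.1  -0.3  33.4] hz [-78.2, -0.3, -22.1] F [0.2 1.2 5.9] F_b [4.6, 0.5, 3.8] T [ 0.645 -0.52   0.038] w 0.115
```

```bash
python3 - <<'E'
from h import *
snap('wrist','wrist18');crop('wrist18',130,30,380,280,3,'w18a')
E
```

```text
(no output)
```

View pics/w18a.png

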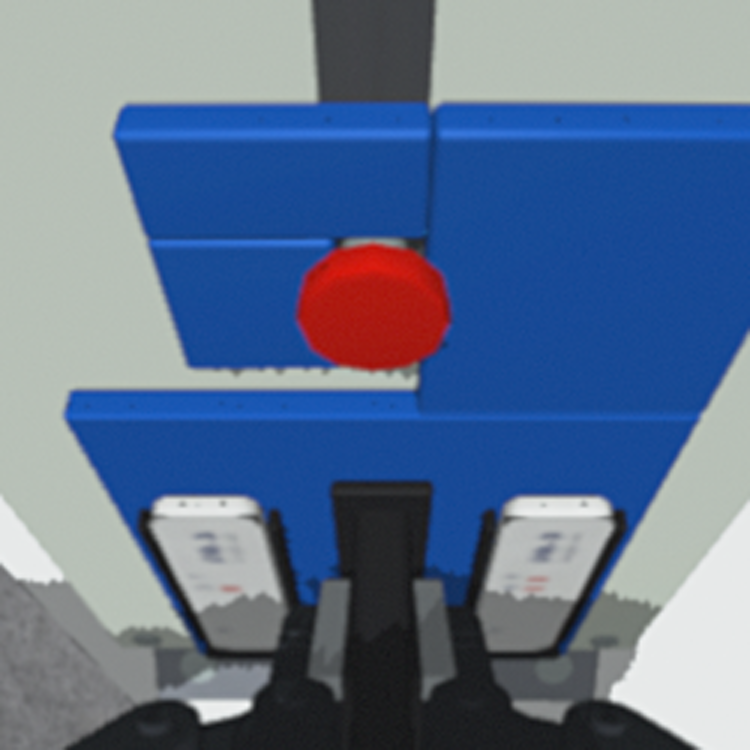

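Emit:
{"fn": "move_arm", "kwargs": {"steps": [[0, 0, 0, 0, 13], [0, 0, 0, 0, 16], [0, 0, 0, 0, 20], [0, 0, 0, 0, 25], [0, 0, 0, 0, 30], [0, 0, 0, 0, 35], [0, 0, 0, 0, 35], [0, 0, 0, 0, 35]], "newtons": 20}}

```text
time: 22.15
tool_pos: [0.4411, -0.4099, 0.0826]
tcp_rot: [2.796, 1.432, -0.0]
wrist_force: [-0.6, -0.1, 0.2]
width: 0.346
```

```bash
python3 - <<'E'
from h import *
show();snap('wrist','wrist19');crop('wrist19',130,30,380,280,3,'w19a')
E
```

```text
t 22.15 tcp [ 0.4411 -0.4099  0.0826] yaw 54.23 Gboard [-74.9   0.3  33. ] hz [-78.6, 0.3, -22.9] F [-0.6 -0.1  0.2] F_b [-0.2, 0.4, 0.4] T [-0.012  0.02   0.028] w 0.346
```

View pics/w19a.png

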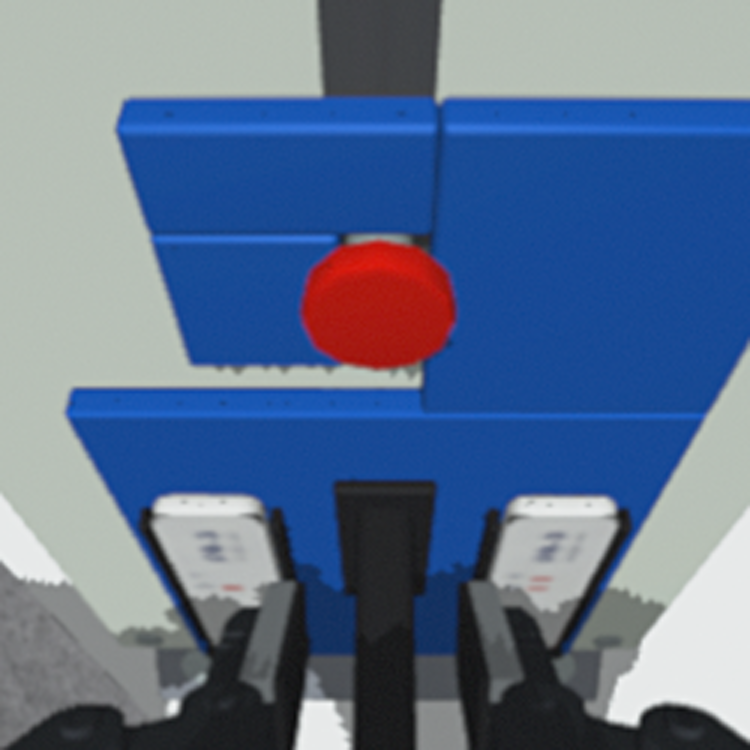

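Emit:
{"fn": "move_arm", "kwargs": {"steps": [[0, 0, -4, 0, 35], [0, 0, -10, 0, 35], [0, 0, -20, 0, 35], [0, 0, -35, 0, 35], [0, 0, -60, 0, 35], [0, 0, -90, 0, 35], [0, 0, -120, 0, 35], [0, 0, -150, 0, 35], [-20, 0, -180, 0, 35], [-50, 0, -190, 0, 35], [-50, 0, -190, 0, 35], [-50, 0, -190, 0, 35], [-50, 0, -190, 0, 35]]}}

```text
time: 23.5
tool_pos: [0.4118, -0.4496, 0.2723]
tcp_rot: [-2.795, -1.431, -0.0]
wrist_force: [-0.4, 0.4, 0.3]
width: 0.354
```

```bash
python3 - <<'E'
from h import *
show();snap('wrist','wrist20');snap('top','top20');snap('scene','scene20');crop('wrist20',150,0,370,210,3.4,'w20a');crop('top20',200,140,420,245,3.6,'t20')
E
```

```text
t 23.5 tcp [ 0.4118 -0.4496  0.2723] yaw 54.23 Gboard [  9.2   0.6 210. ] hz [-128.0, 0.6, 166.8] F [-0.4  0.4  0.3] F_b [0.3, 0.6, 0.2] T [ 0.017  0.003 -0.048] w 0.354
```

View pics/wrist20.png

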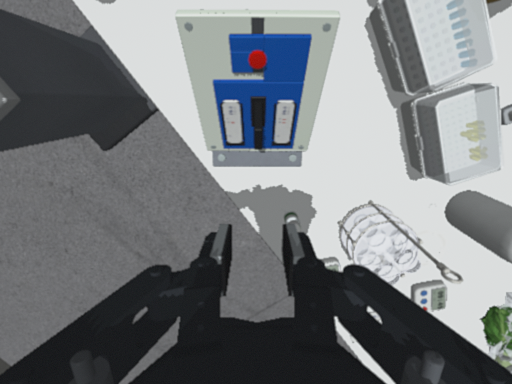

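View pics/w20a.png

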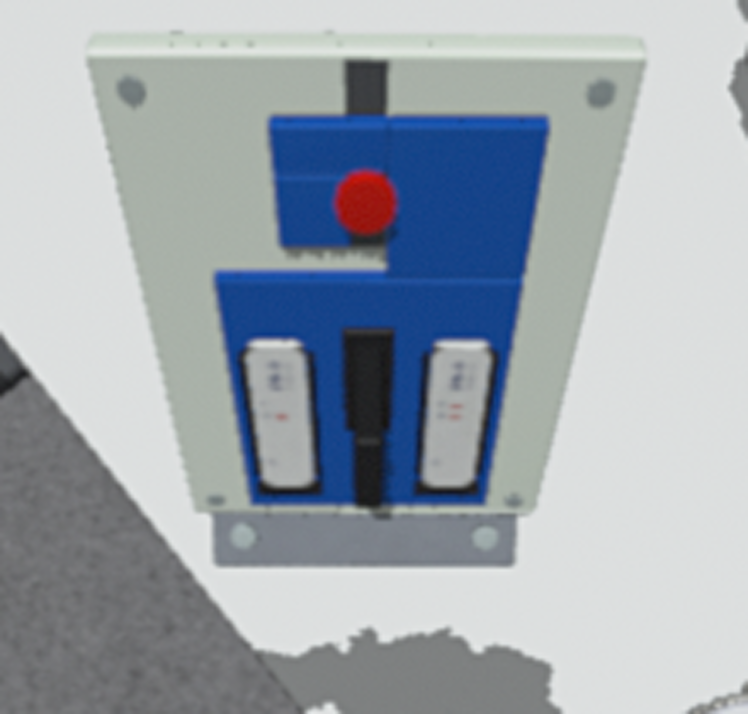

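View pics/t20.png

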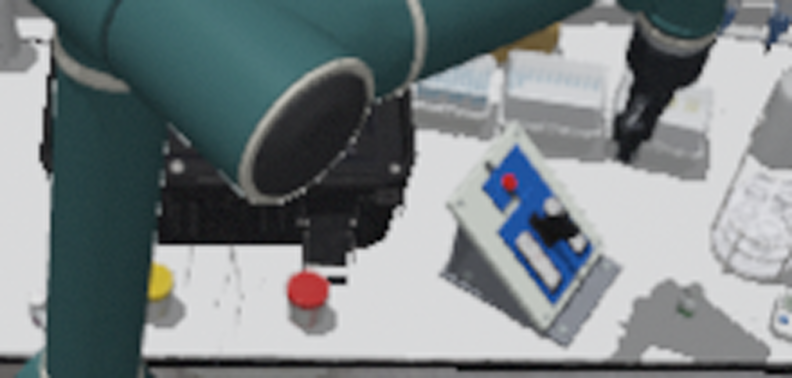

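```bash
python3 - <<'E'
from h import *
Rw,tw=pnp('wrist20',150,0,3.4,[(271,130),(548,129),(388,130),(276,180),None,None,(281,246),None,(387,280),(522,281),(217,280)])
for x,y in [(366,205)]: print(incar('wrist20',150+x/3.4-.4,y/3.4-.4,Rw,tw,-20))
E
python3 - <<'E'
from h import *
c=load('wrist20')
P=[]
Pw=lambda x,y: pt(c,150+x/3.4-.4,y/3.4-.4)
for o in [(420,150),(520,150),(500,250),(420,250),(340,310),(235,310),(240,480),(500,320),(330,480),(410,480)]:
  print(o,'height over board',round(float((Pw(*o)-O)@BN*1000),1))
for o in [(180,150),(620,130),(200,400),(550,400)]: print('board',o,round(float((Pw(*o)-O)@BN*1000),1))
E
```

```text
rms px 0.37 G world [ 0.4413 -0.4126  0.0934] Gboard [-81.7  -1.5  28. ] pitch 40.41 yaw 54.64 roll(y.z) -0.62
[ 74.4   1.  -20. ]
(420, 150) height over board 4.8
(520, 150) height over board 3.9
(500, 250) height over board 4.4
(420, 250) height over board 4.3
(340, 310) height over board 3.0
(235, 310) height over board 3.9
(240, 480) height over board -1.5
(500, 320) height over board 3.6
(330, 480) height over board 4.8
(410, 480) height over board 4.7
board (180, 150) -0.7
board (620, 130) -2.1
board (200, 400) -1.2
board (550, 400) -1.2
```

```bash
python3 - <<'E'
from h import *
print(bot.finish_job())
E
```

```text
the job is handed in; nothing more can be done
None
```

The carrier is hanging on the stud and the job was handed in at about 23.7 s.

**What I did:** I gripped the carrier by its fin and carried it over the front of the case to the easel. The tool cannot tilt, so I tipped the carrier to 40° in a light 20 N grip by lowering its upper edge onto the board. Forces stayed at or below about 15 N each time I read them. I found the stud by touching it with the lip at about 8 N, slid the slot over it sideways, and let the carrier down until both the stud and the board pushed back lightly. Then I opened the gripper and backed away.

**Last checks:**
- **Flat:** the plate's top stands about 5–6 mm over the board face at nearly all the points I sampled, matching its 6 mm thickness. One point read about 0 mm. It was aimed at the black border beside a card, and I did not re-measure it.
- **Straight:** pitch is 40.4°. Turn is within about 0.6° of the board by camera.
- **Seated:** the camera puts the stud at 74 mm, where the slot end limits it to about 72.5 mm. That 1.5 mm excess is within the camera's error. Sideways it is about 1 mm off centre.
- **Hands off:** the wrist force is about zero with the robot clear.
- **Bystanders:** the red and yellow cups and the green vial looked undisturbed in the final top view. I did not check the violet vial or the label roll again at the end.

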